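# Refill the vacant compartment with tray feet

### The arm

A 6-joint arm with a two-finger parallel gripper is mounted at the origin on the work surface. World frame = base frame: x ahead of the robot, y to its left, z up, the work surface at z = 0. Lengths are in m, angles in rad, forces in N, time in s.
With the tool pointing down it reaches from about 0.325 to 0.9 m from the base axis. Payload 6.1 kg.
Tool frame: the origin (TCP) lies at the very end of the fingers, on their centre line; the grasp point (between the pads) lies 19 mm behind it; z points along the fingers, y is the direction in which the jaws open and shut (so a half turn about z gives the same grasp; the last joint's range is limited). The gripper opens to 87 mm and grips with 3 to 60 N. Pads are 19 mm wide; open, the fingers measure 117 mm over their backs; the gripper's body (75 mm by 190 mm) begins 51 mm behind the grasp point.
Start: joints at [0.985, 0.22, 1.526, -0, 1.395, -0.126], TCP at [0.277, 0.56, 0.223] pointing down, gripper open.
Joint ranges: [-2.98, 2.98], [-0.91, 2.08], [0.09, 2.57], [-1.24, 4.39], [0.2, 2.65], [-2.68, 2.68]. Speed limits (rad/s): [2.57, 2.57, 3.01, 3.14, 3.14, 3.14].

### API

Orientations are given as a 3x3 rotation matrix whose columns are the frame's x, y, z axes.
In Python, from cell import env gives the robot as it stands.
- The arm moves only by the tool drive_tool, never from a script. Its argument "motion" is text: rows parted by semicolons, each of 5 numbers parted by spaces: the shift along the tool's x, y, z in cm, then the turn about the tool's z in rad, then the closure, from 0 (fully open) to 1 (shut). A call has 1 to 5 rows; each row shifts and turns the commanded pose from where the row before left it, along the tool's axes as they then stand; what a row does not reach is not made up. A row lasts 1/10 s, in which the tool goes at most 50 mm and 8.59 degrees, less where a joint would pass 70% of its speed; a pose out of reach is approached as far as the arm can. A call with a gripper value outside its range is refused whole. The fingers move at their own pace and stop on an object; "force" is the grip in N (left out, the last holds). Time passes only in rows, so rows that do not move let the fingers close. It gives the time, the measured TCP pose, the force and the opening at its end, in the units of the state.
- env.state(): the state, without advancing time (a new reading comes with each control period).
- env.read_camera(name): name is "scene" or "top" or "wrist"; returns a dict with "pixels" (420x560x3 uint8, blue, green, red), "range_z" (420x560 float32, m along the optical axis (not along the pixel's ray), 0 where there is no reading), "fx", "fy", "cx", "cy" (pixels), "pose" (4x4, takes a point from camera to world coordinates); the wrist camera has in their place "tool_from_camera" (4x4, takes a point from camera to tool coordinates, whose origin is the TCP and whose axes are the flange's). Camera axes: x right, y down, z forward; pixel columns grow to the right and rows downward; lengths in m; the calibration is good to about 2 mm. A picture is of the moment at which its call begins: read the wrist's pose just before it.
- env.job_done(): hands the job in, once; it reports no verdict.
The state is a dict: "clock": time; "joint_pos": joint angles; "joint_velocities": joint speeds; "tau": joint torques, N m; "tool_pos": TCP position; "orientation": TCP orientation; "contact_force": force on the tool from outside, world axes, zero at the start; "torque": the same for the moment, N m; "width": opening from 0.0 (shut) to 1.0 (fully open).
Only numpy, scipy, OpenCV 4.12 (cv2) and the standard library are available. Lean on these libraries where they do the work, as an engineer would, in place of code of your own. Each camera call takes 0.05 s, during which the arm holds its last target. There are 200 camera calls.

### The job

Take the small paper cup of ceramic ball feet out from under the low shelf and, tipping it close above, pour all seven feet into the one vacant compartment of the wooden box. Then set the empty cup down gently, standing upright in the middle of the cork coaster, and let go. The feet chip easily, so let none fall from high up, and do not shift or knock over the other things on the table.

Things in the scene. Friction and masses are not known exactly. Their poses are not given: they have to be found in the camera images.
- cup: stiff orange paper cup without handle, round and tapered: outer diameter 54 mm at the foot, 66 mm at the rim, 85 mm tall, wall 3 mm, floor 4 mm thick, 45 g. Origin at the centre of its underside, z up its axis. It stands upright on the table under the front part of the low shelf and holds the seven feet. The other orange cup is larger, empty and stands in the open
- cup_rim (a point): centre of the mouth of this cup, level with its rim, 85 mm above its origin
- foot1: white glazed ceramic ball foot 1 of 7, a loose ball 20 mm in diameter, about 12 g, in the cup at the start; origin at its centre
- foot2: white glazed ceramic ball foot 2 of 7, a loose ball 20 mm in diameter, about 12 g, in the cup at the start; origin at its centre
- foot3: white glazed ceramic ball foot 3 of 7, a loose ball 20 mm in diameter, about 12 g, in the cup at the start; origin at its centre
- foot4: white glazed ceramic ball foot 4 of 7, a loose ball 20 mm in diameter, about 12 g, in the cup at the start; origin at its centre
- foot5: white glazed ceramic ball foot 5 of 7, a loose ball 20 mm in diameter, about 12 g, in the cup at the start; origin at its centre
- foot6: white glazed ceramic ball foot 6 of 7, a loose ball 20 mm in diameter, about 12 g, in the cup at the start; origin at its centre
- foot7: white glazed ceramic ball foot 7 of 7, a loose ball 20 mm in diameter, about 12 g, in the cup at the start; origin at its centre
- shelf: low wooden shelf fixed to the table: board 150 mm deep (x), 380 wide (y), 16 thick, underside 180 mm up, on black iron ends at y = +/-180 mm, open at front and back. Origin on the table; board from x = -70 to +80 mm; its front is its -x side. The cup stands about 60 mm in front of the origin: the board overhangs the cup axis by 10 mm, so it cannot be taken from straight above
- box: wooden box with scalloped rim fixed to the table, 108 (x) by 308 (y) by 50 mm tall, outer walls 6 mm, floor 6 mm, three equal open compartments side by side along its y (each about 96 by 95 mm inside, centres at y = -100, 0 and +100 mm). Origin at the centre of its underside
- heap1: ball feet that already fill one compartment to about 36 mm above its floor (fixed); origin at the middle of that compartment's floor
- heap2: the same in another compartment; origin at the middle of that compartment's floor
- liner: thin paper liner 70 by 70 mm on the floor of the one vacant compartment; origin at the middle of that floor, 6 mm above the table, axes parallel to the box's
- coaster: round cork coaster fixed to the table, diameter 110 mm, 6 mm thick; origin at the centre of its underside
- glue_jar: closed jar, diameter 48 mm, 70 mm tall, standing under the left part (+y) of the low shelf; origin at the centre of its underside
- tea_cup: larger orange cup, empty, rim diameter 80 mm, 100 mm tall, to the right of the box; origin at the centre of its underside
- water_bottle: clear water bottle, diameter 64 mm, 210 mm tall, beyond the box; origin at the centre of its underside
- phone: black phone 150 by 72 by 9 mm lying in front of the box, towards the robot; origin at the centre of its underside
- brush: paint brush lying on the table near the robot, left; origin under its middle
Mind the look-alikes: they are no part of the job. Leave any blue look-alike of the cup alone.

How it is judged:
By the outcome, as a careful person would: the job done as asked, in the order asked, and still so for the second after the job is handed in, with the robot touching nothing.
It also fails if it takes over 67 s, if anything falls off the work surface, if the arm or the gripper's body presses on something with over 40 N, if the wrist force passes 120 N, or if a joint passes its speed limit or range.

## Working session

There is one attempt and no reset: what is moved stays moved. The work goes in short steps, Python scripts to look and compute and a tool call to move; the robot and the scene stay as the last step left them, time stands still between calls to the robot, and variables do not carry over. Pictures are saved under pics/ and viewed, about 8 in all and at most 12, crops included, and the job is handed in when it is done.

Besides the shell and the picture viewer there is one more tool, called as name(argument=value, ...), one argument or row to a line, values as JSON. drive_tool: Moves the arm, as the interface text tells. Its arguments: {"type":"object","properties":{"motion":{"type":"string"},"force":{"type":"number"}},"required":["motion"]}

```bash
ls; mkdir -p pics; cat > h.py <<'E'
import numpy as np, cv2
from cell import env
def grab(name):
    st=env.state(); r=env.read_camera(name)
    if 'pose' in r: T=np.array(r['pose'])
    else:
        W=np.eye(4); W[:3,:3]=st['orientation']; W[:3,3]=st['tool_pos']; T=W@np.array(r['tool_from_camera'])
    r['T']=T; return r
def pts(r):
    z=r['range_z']; v,u=np.mgrid[:z.shape[0],:z.shape[1]]
    P=np.stack([(u-r['cx'])/r['fx']*z,(v-r['cy'])/r['fy']*z,z],-1)
    return P@r['T'][:3,:3].T+r['T'][:3,3]
E
python3 - <<'E'
from h import *
import pickle
for n in ['scene','top']:
    r=grab(n); cv2.imwrite(f'pics/{n}0.png',r['pixels']); pickle.dump(r,open(n+'.pkl','wb'))
    print(n,r['fx'],r['T'].round(3).tolist(), r['range_z'].max())
print(env.state())
E
```

```text
pics
scene 435.88959476781514 [[0.865, -0.396, 0.307, 0.236], [-0.501, -0.66, 0.56, -0.549], [-0.019, -0.638, -0.77, 0.871], [0.0, 0.0, 0.0, 1.0]] 2.932888
top 468.2356820274826 [[-0.005, -0.994, 0.109, 0.376], [-1.0, 0.005, -0.002, 0.017], [0.001, -0.109, -0.994, 1.479], [0.0, 0.0, 0.0, 1.0]] 2.3273892
{'clock': 0.1, 'joint_pos': array([ 9.84908849e-01,  2.21146728e-01,  1.52750741e+00, -1.37921806e-05,
        1.39472661e+00, -1.26077157e-01]), 'joint_velocities': array([ 0.00063614, -0.00264866, -0.00402088, -0.00022318, -0.00040123,
       -0.00158146]), 'tau': array([ 3.48781277e-04, -4.95943880e+01, -3.88519585e+01,  7.00931903e-02,
        5.15685766e-02, -1.18423867e-05]), 'tool_pos': array([0.27703655, 0.55960634, 0.22154133]), 'orientation': array([[-8.96137663e-01,  4.43775093e-01, -9.77389218e-04],
       [ 4.43776119e-01,  8.96136437e-01, -1.49738172e-03],
       [ 2.11373380e-04, -1.77560215e-03, -9.99998401e-01]]), 'contact_force': array([0.04658996, 0.30475397, 0.53883796]), 'torque': array([-0.00880271,  0.01550073, -0.06179975]), 'width': 0.9988725906920705}
```

View pics/scene0.png

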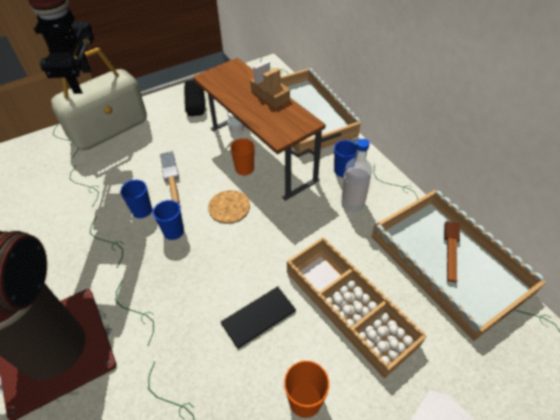

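View pics/top0.png

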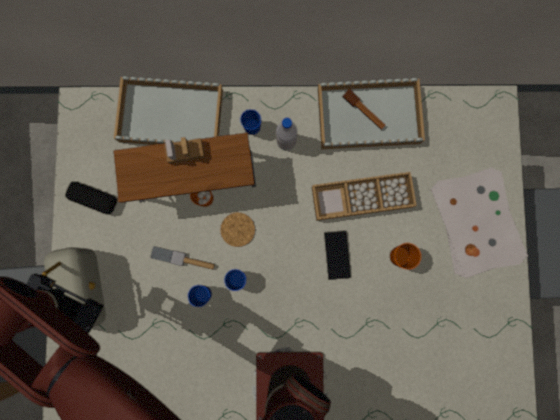

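The scene view shows the target cup at about (243,155), the coaster at (229,206), the vacant compartment with liner at (322,272), and the shelf board over the cup. In the top view these are at (202,198), (238,230) and (331,203). The blue cups and the large orange cup are look-alikes. I'll measure from both cameras' depth.

```bash
python3 - <<'E'
from h import *
import pickle
R={n:pickle.load(open(n+'.pkl','rb')) for n in ['scene','top']}
P={n:pts(R[n]) for n in R}
def at(n,u,v): return P[n][v,u].round(3).tolist()
for l,n,u,v in [('coast','scene',229,206),('coast','top',238,230),('liner','scene',322,272),('liner','top',331,203),('boxcornerNL','top',315,217),('boxFL','top',314,186),('boxNR','top',413,210),('boxFR','top',411,176),
 ('shelfFL','top',119,199),('shelfFR','top',253,184),('shelfBL','top',116,150),('shelfBR','top',249,137),('bottle','top',287,125),('ruler','top',183,148),('bag','top',72,262),('tea','top',405,247)]:
    print(l,n,at(n,u,v))
for n in R:
    hsv=cv2.cvtColor(R[n]['pixels'],cv2.COLOR_BGR2HSV)
    print(hsv[155,243] if n=='scene' else hsv[203,199])
    m=cv2.inRange(hsv,(3,190,90),(12,255,255))
    if n=='scene': m[:130]=0;m[180:]=0;m[:,:228]=0;m[:,260:]=0
    else: m[:185]=0;m[212:]=0;m[:,:185]=0;m[:,218:]=0
    p=P[n][m>0]; p=p[p[:,2]<.12]; print(n,len(p),np.percentile(p,[1,50,99],axis=0).round(3).tolist())
    top=p[p[:,2]>.075]; 
    if len(top):print('rim',len(top),top.min(0).round(3),top.max(0).round(3))
    # coaster fit, box rim
    z=P[n]; 
c=lambda n,x0,x1,y0,y1,s: cv2.resize(R[n]['pixels'][y0:y1,x0:x1],None,fx=s,fy=s,interpolation=cv2.INTER_CUBIC)
a=c('scene',180,300,100,230,4); b=c('top',100,260,130,260,2)
cc=c('top',305,420,165,225,2)
im=np.zeros((520,800,3),np.uint8); im[:520,:480]=a; im[:260,480:800]=b; im[270:390,480:710]=cc
cv2.imwrite('pics/crop1.png',im)
E
```

```text
coast scene [0.475, 0.155, 0.011]
coast top [0.476, 0.157, 0.007]
liner scene [0.573, -0.132, 0.007]
liner top [0.56, -0.136, 0.01]
boxcornerNL top [0.517, -0.086, 0.002]
boxFL top [0.61, -0.081, 0.042]
boxNR top [0.538, -0.398, -0.002]
boxFR top [0.639, -0.382, 0.048]
shelfFL top [0.551, 0.469, 0.197]
shelfFR top [0.591, 0.099, 0.196]
shelfBL top [0.689, 0.482, 0.196]
shelfBR top [0.777, 0.124, 0.002]
bottle top [0.754, 0.003, 0.213]
ruler top [0.676, 0.279, 0.269]
bag top [0.378, 0.61, 0.153]
tea top [0.42, -0.363, 0.02]
[ 11 224 125]
scene 606 [[0.545, 0.234, 0.01], [0.573, 0.248, 0.059], [0.604, 0.297, 0.088]]
rim 129 [0.544 0.232 0.075] [0.605 0.298 0.09 ]
[15 79 71]Traceback (most recent call last):
  File "<stdin>", line 15, in <module>
    return _quantile_unchecked(
        a, q, axis, out, overwrite_input, method, keepdims, weights)
    return _ureduce(a,
                    func=_quantile_ureduce_func,
    ...<5 lines>...
                    overwrite_input=overwrite_input,
                    method=method)
    r = func(a, **kwargs)
    result = _quantile(arr,
                       quantiles=q,
    ...<2 lines>...
                       out=out,
                       weights=wgt)
    slices_having_nans = np.isnan(arr[-1, ...])
                                  ~~~^^^^^^^^^
IndexError: index -1 is out of bounds for axis 0 with size 0
```

```bash
python3 - <<'E'
from h import *
import pickle
from scipy.optimize import least_squares
R={n:pickle.load(open(n+'.pkl','rb')) for n in ['scene','top']}
P={n:pts(R[n]) for n in R}
def near(n,x,y,r,z0,z1):
    p=P[n].reshape(-1,3); return p[(np.hypot(p[:,0]-x,p[:,1]-y)<r)&(p[:,2]>z0)&(p[:,2]<z1)&(R[n]['range_z'].reshape(-1)>0)]
p=near('scene',.576,.265,.05,.015,.095)
# cone fit: outer surface radius grows .027->.033 ; outside-facing points only
cam=R['scene']['T'][:3,3]
f=lambda q: np.hypot(p[:,0]-q[0],p[:,1]-q[1])-(.027+.006*p[:,2]/.085)
s=least_squares(f,[.576,.265],loss='soft_l1',f_scale=.002); print('cup',s.x.round(4),len(p))
p=near('top',.576,.265,.05,.015,.15); print('top cup pts',len(p),p.min(0).round(3) if len(p) else 0,p.max(0).round(3) if len(p) else 0)
for n in R:
    hsv=cv2.cvtColor(R[n]['pixels'],cv2.COLOR_BGR2HSV)
    q=P[n]; m=(np.hypot(q[...,0]-.475,q[...,1]-.156)<.08)&(q[...,2]<.03)&(hsv[...,1]>110)
    c,r=cv2.minEnclosingCircle(q[m][:,:2].astype(np.float32)); print(n,'coaster',np.round(c,4),round(r,4),q[m].mean(0).round(4))
    m=(q[...,2]>.035)&(q[...,2]<.065)&(q[...,0]>.48)&(q[...,0]<.68)&(q[...,1]>-.42)&(q[...,1]<-.05)
    print(n,'box',cv2.minAreaRect(q[m][:,:2].astype(np.float32)*1000), q[m][:,2].max())
    m=(q[...,2]>.188)&(q[...,2]<.204)&(q[...,0]>.5)&(q[...,0]<.8)&(q[...,1]>.05)&(q[...,1]<.55)
    print(n,'shelf',cv2.minAreaRect(q[m][:,:2].astype(np.float32)*1000))
    m=(q[...,2]>.0)&(abs(q[...,0]-.6)<.25)&(abs(q[...,1]-.1)<.5); 
    t=near(n,.745,.0,.06,.1,.25); print('bottle',t.mean(0).round(3) if len(t) else 0)
c=lambda n,x0,x1,y0,y1,s: cv2.resize(R[n]['pixels'][y0:y1,x0:x1],None,fx=s,fy=s,interpolation=cv2.INTER_CUBIC)
im=np.zeros((520,800,3),np.uint8); im[:520,:480]=c('scene',180,300,100,230,4); im[:260,480:800]=c('top',100,260,130,260,2); im[270:390,480:710]=c('top',305,420,165,225,2)
cv2.imwrite('pics/crop1.png',im)
E
```

```text
cup [0.5745 0.2657] 690
top cup pts 250 [0.546 0.232 0.015] [0.599 0.295 0.092]
scene coaster [0.4756 0.1584] 0.0536 [0.4747 0.1571 0.0076]
scene box ((576.3807983398438, -231.26666259765625), (110.60442352294922, 309.5230712890625), 7.7214155197143555) 0.058284904402975735
scene shelf ((636.3390502929688, 294.61529541015625), (152.57046508789062, 385.3229675292969), 7.718540191650391)
bottle [ 0.75  -0.004  0.151]
top coaster [0.4786 0.1599] 0.0533 [0.4789 0.1598 0.0062]
top box ((580.2332153320312, -234.436767578125), (108.78703308105469, 309.0021667480469), 7.533959865570068) 0.06291735839819323
top shelf ((641.745849609375, 293.49578857421875), (152.1276397705078, 380.6056213378906), 7.399980068206787)
bottle [0.754 0.004 0.156]
```

View pics/crop1.png

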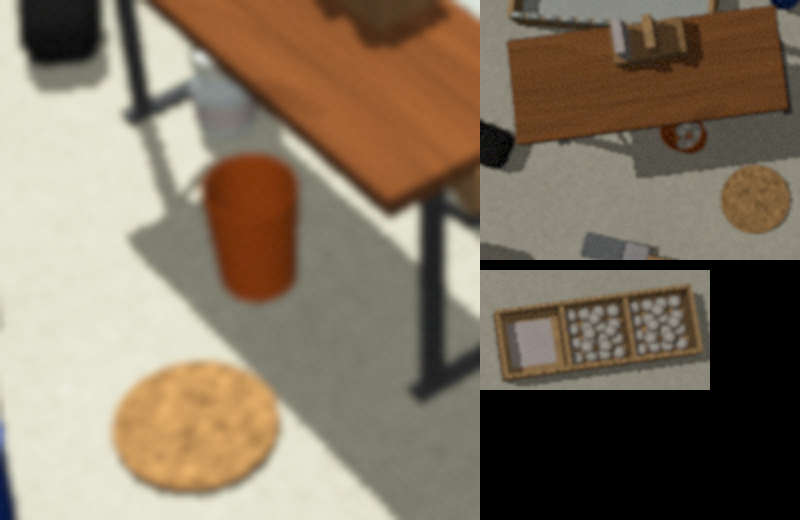

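drive_tool(
  motion="0 0 -5 0 0; 0 0 -5 0 0; 0 0 -5 0 0; 0 0 -5 0 0; 0 0 -5 0 0",
)

```text
clock: 0.6
tool_pos: [0.2771, 0.5597, 0.4742]
orientation: [[-0.896, 0.444, -0.0], [0.444, 0.896, -0.001], [0.0, -0.001, -1.0]]
contact_force: [0.9, 1.5, -0.3]
width: 1.0
```

The crop confirms the cup under the shelf's front edge, holding the white feet. The coaster is in front and to the right of it, and the liner is in the left (+y) compartment. The move interface cannot tilt directly, so I'll test how the arm behaves at its reach limit.

drive_tool(
  motion="0 5 0 0 0; 0 5 0 0 0; 0 5 0 0 0; 0 5 0 0 0; 0 5 0 0 0",
)

```text
clock: 1.1
tool_pos: [0.3671, 0.7397, 0.4678]
orientation: [[-0.896, 0.444, 0.007], [0.444, 0.896, 0.014], [-0.0, 0.016, -1.0]]
contact_force: [0.6, 1.7, 1.8]
width: 0.997
```

drive_tool(
  motion="0 5 0 0 0; 0 5 0 0 0; 0 5 0 0 0; 0 5 0 0 0; 0 5 0 0 0",
)

```text
clock: 1.6
tool_pos: [0.4078, 0.8222, 0.398]
orientation: [[-0.896, 0.438, 0.072], [0.444, 0.884, 0.146], [0.0, 0.163, -0.987]]
contact_force: [0.3, 0.3, -0.6]
width: 1.001
```

```bash
python3 -c "
from h import *
s=env.state();print(s['joint_pos'].round(3),s['tool_pos'].round(3),s['orientation'].round(3).tolist())"
```

```text
[ 1.019  1.005  0.09   0.016  1.883 -0.086] [0.408 0.822 0.398] [[-0.896, 0.438, 0.072], [0.444, 0.884, 0.146], [0.0, 0.163, -0.987]]
```

drive_tool(
  motion="0 4 -3 0 0; 0 4 -3 0 0; 0 4 -3 0 0; 0 4 -3 0 0; 0 4 -3 0 0",
)

```text
clock: 2.1
tool_pos: [0.4089, 0.8246, 0.5059]
orientation: [[-0.896, 0.42, 0.145], [0.444, 0.847, 0.291], [-0.001, 0.325, -0.946]]
contact_force: [-0.0, 0.5, 0.3]
width: 1.002
```

drive_tool(
  motion="0 5 0 0 0; 0 5 0 0 0; 0 5 0 0 0; 0 5 0 0 0; 0 5 0 0 0",
)

```text
clock: 2.6
tool_pos: [0.44, 0.8876, 0.5017]
orientation: [[-0.896, 0.389, 0.214], [0.444, 0.786, 0.43], [-0.0, 0.48, -0.877]]
contact_force: [-1.4, 0.3, 0.2]
width: 0.999
```

```bash
python3 -c "
from h import *
s=env.state();print(s['joint_pos'].round(3),s['tool_pos'].round(3),s['orientation'].round(3).tolist())"
```

```text
[ 1.015  0.927  0.088  0.045  1.627 -0.081] [0.44  0.888 0.502] [[-0.896, 0.389, 0.214], [0.444, 0.786, 0.43], [-0.0, 0.48, -0.877]]
```

The reach limit does tilt the tool outward, and the tilt persists. I'll swing to the right before tilting further, so the tool ends up heading roughly +x.

drive_tool(
  motion="-3.1 -3.3 -1.8 0 0; -3.1 -3.3 -1.8 0 0; -3.1 -3.3 -1.8 0 0; -3.1 -3.3 -1.8 0 0; -3.1 -3.3 -1.8 0 0",
)

```text
clock: 3.1
tool_pos: [0.4913, 0.6795, 0.506]
orientation: [[-0.897, 0.388, 0.214], [0.443, 0.787, 0.43], [-0.002, 0.48, -0.877]]
contact_force: [-0.2, 0.2, 0.8]
width: 1.0
```

drive_tool(
  motion="-3.1 -3.3 -1.8 0 0; -3.1 -3.3 -1.8 0 0; -3.1 -3.3 -1.8 0 0; -3.1 -3.3 -1.8 0 0; -3.1 -3.3 -1.8 0 0",
)

```text
clock: 3.6
tool_pos: [0.5471, 0.4425, 0.5065]
orientation: [[-0.897, 0.387, 0.216], [0.443, 0.788, 0.429], [-0.004, 0.48, -0.877]]
contact_force: [0.2, 0.1, 0.4]
width: 0.997
```

drive_tool(
  motion="-3.1 -3.3 -1.8 0 0; -3.1 -3.3 -1.8 0 0; -3.1 -3.3 -1.8 0 0; -3.1 -3.3 -1.8 0 0; -3.1 -3.3 -1.8 0 0",
)

```text
clock: 4.1
tool_pos: [0.6029, 0.2054, 0.507]
orientation: [[-0.896, 0.387, 0.216], [0.443, 0.788, 0.426], [-0.006, 0.478, -0.878]]
contact_force: [0.7, -0.1, -0.2]
width: 1.0
```

drive_tool(
  motion="-3.1 -3.3 -1.8 0 0; -3.1 -3.3 -1.8 0 0; -3.1 -3.3 -1.8 0 0; -3.1 -3.3 -1.8 0 0; -3.1 -3.3 -1.8 0 0",
)

```text
clock: 4.6
tool_pos: [0.6587, -0.0318, 0.5075]
orientation: [[-0.896, 0.387, 0.216], [0.443, 0.789, 0.425], [-0.006, 0.476, -0.879]]
contact_force: [1.7, 0.6, 0.2]
width: 1.0
```

drive_tool(
  motion="-3.1 -3.3 -1.8 0 0; -3.1 -3.3 -1.8 0 0; -3.1 -3.3 -1.8 0 0; -3.1 -3.3 -1.8 0 0; 0 0 0 0 0",
)

```text
clock: 5.1
tool_pos: [0.7038, -0.2269, 0.5009]
orientation: [[-0.893, 0.397, 0.211], [0.45, 0.785, 0.425], [0.003, 0.475, -0.88]]
contact_force: [0.4, 0.2, -1.2]
width: 1.003
```

```bash
cat >> h.py <<'E'
def show(dirs=()):
    s=env.state(); R=np.array(s['orientation'])
    print(round(s['clock'],2),'q',s['joint_pos'].round(3),'p',s['tool_pos'].round(4),'grasp',(s['tool_pos']-.019*R[:,2]).round(4),'R',R.round(3).tolist(),'w',s['width'],'F',np.round(s['contact_force'],1))
    for d in dirs: print('world',d,'-> tool',(R.T@np.array(d,float)).round(3))
    return s,R
E
python3 -c "
from h import *
show([(.94,-.342,0),(0,0,1)])"
```

```text
5.1 q [-0.64   0.491  0.749  0.526  1.945 -1.559] p [ 0.7038 -0.2269  0.5009] grasp [ 0.6998 -0.2349  0.5177] R [[-0.893, 0.397, 0.211], [0.45, 0.785, 0.425], [0.003, 0.475, -0.88]] w 1.003085724658177 F [ 0.4  0.2 -1.2]
world (0.94, -0.342, 0) -> tool [-0.993  0.105  0.053]
world (0, 0, 1) -> tool [ 0.003  0.475 -0.88 ]
```

drive_tool(
  motion="-5 0 0 0 0; -5 0 0 0 0; -5 0 0 0 0; -5 0 0 0 0; -5 0 0 0 0",
)

```text
clock: 5.6
tool_pos: [0.8318, -0.2793, 0.4652]
orientation: [[-0.879, 0.388, 0.277], [0.474, 0.779, 0.41], [-0.057, 0.492, -0.869]]
contact_force: [-0.0, -0.1, -0.7]
width: 1.001
```

drive_tool(
  motion="-5 0 0 0 0; -5 0 0 0 0; -5 0 0 0 0; -5 0 0 0 0; -5 0 0 0 0",
)

```text
clock: 6.1
tool_pos: [0.9041, -0.3208, 0.4218]
orientation: [[-0.822, 0.374, 0.429], [0.533, 0.771, 0.348], [-0.201, 0.515, -0.833]]
contact_force: [1.1, 0.4, -0.3]
width: 0.996
```

drive_tool(
  motion="-5 0 0 0 0; -5 0 0 0 0; -5 0 0 0 0; -5 0 0 0 0; -5 0 0 0 0",
)

```text
clock: 6.6
tool_pos: [0.9534, -0.3707, 0.4123]
orientation: [[-0.737, 0.363, 0.571], [0.586, 0.764, 0.27], [-0.338, 0.533, -0.775]]
contact_force: [-0.4, -0.3, -0.8]
width: 1.002
```

```bash
python3 -c "
from h import *
show([(.94,-.342,0),(0,0,1)])"
```

```text
6.6 q [-0.637  1.072  0.089  0.591  1.606 -1.508] p [ 0.9534 -0.3707  0.4123] grasp [ 0.9425 -0.3758  0.427 ] R [[-0.737, 0.363, 0.571], [0.586, 0.764, 0.27], [-0.338, 0.533, -0.775]] w 1.0016189349891074 F [-0.4 -0.3 -0.8]
world (0.94, -0.342, 0) -> tool [-0.893  0.08   0.444]
world (0, 0, 1) -> tool [-0.338  0.533 -0.775]
```

drive_tool(
  motion="-5 0 0 0 0; -5 0 0 0 0; -5 0 0 0 0; -5 0 0 0 0; -5 0 0 0 0",
)

```text
clock: 7.1
tool_pos: [0.9796, -0.4277, 0.4375]
orientation: [[-0.628, 0.352, 0.694], [0.625, 0.76, 0.18], [-0.464, 0.547, -0.697]]
contact_force: [-0.4, 0.6, 0.1]
width: 0.999
```

drive_tool(
  motion="-5 0 0 0 0; -5 0 0 0 0; -5 0 0 0 0; -5 0 0 0 0; -5 0 0 0 0",
)

```text
clock: 7.6
tool_pos: [0.9828, -0.489, 0.4894]
orientation: [[-0.505, 0.343, 0.792], [0.648, 0.757, 0.085], [-0.57, 0.556, -0.605]]
contact_force: [-0.1, -0.4, 0.1]
width: 0.995
```

```bash
python3 -c "
from h import *
show([(.94,-.342,0),(0,0,1)])"
```

```text
7.6 q [-0.719  1.051  0.089  0.647  1.331 -1.557] p [ 0.9828 -0.489   0.4894] grasp [ 0.9677 -0.4907  0.5009] R [[-0.505, 0.343, 0.792], [0.648, 0.757, 0.085], [-0.57, 0.556, -0.605]] w 0.9953599897062206 F [-0.1 -0.4  0.1]
world (0.94, -0.342, 0) -> tool [-0.697  0.064  0.715]
world (0, 0, 1) -> tool [-0.57   0.556 -0.605]
```

drive_tool(
  motion="3.5 3 -0.5 0 0; 3.5 3 -0.5 0 0; 3.5 3 -0.5 0 0; 3.5 3 -0.5 0 0; 3.5 3 -0.5 0 0",
)

```text
clock: 8.1
tool_pos: [0.9358, -0.2922, 0.492]
orientation: [[-0.505, 0.342, 0.792], [0.648, 0.757, 0.087], [-0.57, 0.557, -0.604]]
contact_force: [0.1, -0.0, 0.4]
width: 1.002
```

drive_tool(
  motion="3.5 3 -0.5 0 0; 3.5 3 -0.5 0 0; 3.5 3 -0.5 0 0; 3.5 3 -0.5 0 0; 3.5 3 -0.5 0 0",
)

```text
clock: 8.6
tool_pos: [0.8788, -0.0675, 0.4914]
orientation: [[-0.505, 0.341, 0.793], [0.648, 0.757, 0.087], [-0.57, 0.558, -0.604]]
contact_force: [-0.3, -0.2, -0.3]
width: 0.999
```

drive_tool(
  motion="-3.2 3.2 1.9 0 0; -3.2 3.2 1.9 0 0; -3.2 3.2 1.9 0 0; -3.2 3.2 1.9 0 0; -3.2 3.2 1.9 0 0",
)

```text
clock: 9.1
tool_pos: [1.0647, -0.0468, 0.6014]
orientation: [[-0.507, 0.338, 0.793], [0.646, 0.758, 0.09], [-0.571, 0.558, -0.602]]
contact_force: [1.7, -0.3, 0.9]
width: 0.999
```

drive_tool(
  motion="-3.2 3.2 1.9 0 0; -3.2 3.2 1.9 0 0; -3.2 3.2 1.9 0 0; -3.2 3.2 1.9 0 0; -3.2 3.2 1.9 0 0",
)

```text
clock: 9.6
tool_pos: [1.1185, -0.0151, 0.6391]
orientation: [[-0.416, 0.275, 0.867], [0.656, 0.751, 0.077], [-0.63, 0.601, -0.493]]
contact_force: [-0.2, 0.3, 1.1]
width: 1.0
```

```bash
python3 -c "
from h import *
show([(.94,-.342,0),(0,0,1)])"
```

```text
9.6 q [-0.146  0.92   0.089  0.229  1.1   -1.032] p [ 1.1185 -0.0151  0.6391] grasp [ 1.102  -0.0166  0.6485] R [[-0.416, 0.275, 0.867], [0.656, 0.751, 0.077], [-0.63, 0.601, -0.493]] w 0.9997686637645077 F [-0.2  0.3  1.1]
world (0.94, -0.342, 0) -> tool [-0.616  0.001  0.788]
world (0, 0, 1) -> tool [-0.63   0.601 -0.493]
```

drive_tool(
  motion="-3.2 3.2 1.9 0 0; -3.2 3.2 1.9 0 0; -3.2 3.2 1.9 0 0; -3.2 3.2 1.9 0 0; -3.2 3.2 1.9 0 0",
)

```text
clock: 10.1
tool_pos: [1.1329, 0.0111, 0.6996]
orientation: [[-0.309, 0.193, 0.931], [0.664, 0.745, 0.066], [-0.681, 0.639, -0.358]]
contact_force: [-0.2, 0.3, -0.4]
width: 1.001
```

```bash
python3 -c "
from h import *
s,R=show([(0,0,1)])
u=R.T@[0,0,1]; print('turn so tool x = up', np.arctan2(u[1],u[0]), 'x down',np.arctan2(-u[1],-u[0]))"
```

```text
10.1 q [-0.111  0.902  0.089  0.207  0.961 -1.003] p [1.1329 0.0111 0.6996] grasp [1.1152 0.0099 0.7064] R [[-0.309, 0.193, 0.931], [0.664, 0.745, 0.066], [-0.681, 0.639, -0.358]] w 1.0005136355392177 F [-0.2  0.3 -0.4]
world (0, 0, 1) -> tool [-0.681  0.639 -0.358]
turn so tool x = up 2.3880778315698956 x down -0.7535148220198974
```

drive_tool(
  motion="0 0 -4 -0.15 0; 0 0 -4 -0.15 0; 0 0 -4 -0.15 0; 0 0 -4 -0.15 0; 0 0 -4 -0.15 0",
)

```text
clock: 10.6
tool_pos: [0.9572, -0.0017, 0.7701]
orientation: [[-0.359, -0.056, 0.932], [0.016, 0.998, 0.066], [-0.933, 0.038, -0.357]]
contact_force: [0.2, -0.7, 0.5]
width: 0.998
```

```bash
python3 -c "
from h import *
s,R=show([(0,0,1)])
g=s['tool_pos']-.019*R[:,2]
h=R[:,2].copy();h[2]=0;h/=np.linalg.norm(h); print('heading',h)
c=np.array([.5765,.266,.05]); pre=c-.16*h+[0,0,.0]; hi=pre.copy(); hi[2]=.30
for t in (hi,pre,c): print(t.round(3),'delta tool cm',(100*R.T@(t-g)).round(2))
"
```

```text
10.6 q [-0.162  0.285  0.844  0.294  0.838 -1.814] p [ 0.9572 -0.0017  0.7701] grasp [ 0.9395 -0.0029  0.7769] R [[-0.359, -0.056, 0.932], [0.016, 0.998, 0.066], [-0.933, 0.038, -0.357]] w 0.9980134689811597 F [ 0.2 -0.7  0.5]
world (0, 0, 1) -> tool [-0.933  0.038 -0.357]
heading [0.99747156 0.07106679 0.        ]
[0.417 0.255 0.3  ] delta tool cm [ 63.67  26.81 -29.93]
[0.417 0.255 0.05 ] delta tool cm [ 87.    25.85 -20.99]
[0.576 0.266 0.05 ] delta tool cm [81.28 26.09 -6.05]
```

```bash
python3 - <<'E'
from h import *
import pickle
for n in ['scene','top']:
    r=pickle.load(open(n+'.pkl','rb')); q=pts(r); hsv=cv2.cvtColor(r['pixels'],cv2.COLOR_BGR2HSV)
    m=((cv2.inRange(hsv,(110,120,40),(130,255,255))>0)&(q[...,2]<.2)&(q[...,0]<.5)).astype(np.uint8)
    k,l,st,c=cv2.connectedComponentsWithStats(m)
    for i in range(1,k):
        if st[i,4]>80: p=q[l==i]; print(n,st[i],np.percentile(p,[2,98],axis=0).round(3).tolist())
    m=(q[...,2]>.004)&(q[...,2]<.04)&(q[...,0]>.3)&(q[...,0]<.46)&(q[...,1]>.2)&(q[...,1]<.45)
    p=q[m]; print('brush',np.percentile(p,[2,98],axis=0).round(3).tolist())
    m=(q[...,2]>.004)&(q[...,2]<.03)&(q[...,0]>.34)&(q[...,0]<.52)&(q[...,1]>-.22)&(q[...,1]<-.06)&(hsv[...,2]<50)
    p=q[m]; print('phone',np.percentile(p,[2,98],axis=0).round(3).tolist())
E
```

```text
scene [ 121  180   62   60 1628] [[0.25, 0.129, 0.008], [0.346, 0.297, 0.087]]
brush [[0.31, 0.207, 0.004], [0.455, 0.434, 0.024]]
phone [[0.343, -0.189, 0.007], [0.462, -0.134, 0.014]]
top [225 270  21  20 191] [[0.297, 0.129, -0.0], [0.352, 0.187, 0.087]]
top [189 286  22  20 206] [[0.251, 0.234, -0.001], [0.305, 0.294, 0.087]]
brush [[0.303, 0.209, 0.004], [0.452, 0.436, 0.025]]
phone [[0.341, -0.186, 0.005], [0.465, -0.119, 0.016]]
```

```bash
cat > kin.py <<'E'
import numpy as np
from scipy.optimize import least_squares
from scipy.spatial.transform import Rotation as Ro
D=[([.985,.2211,1.5275,0,1.3947,-.1261],[.27704,.5596,.2215],[-.001,-.0015]),
([1.019,1.005,.09,.016,1.883,-.086],[.408,.822,.398],[.072,.146]),
([1.015,.927,.088,.045,1.627,-.081],[.44,.888,.502],[.214,.43]),
([-.640,.491,.749,.526,1.945,-1.559],[.7038,-.2269,.5009],[.211,.425]),
([-.637,1.072,.089,.591,1.606,-1.508],[.9534,-.3707,.4123],[.571,.27]),
([-.719,1.051,.089,.647,1.331,-1.557],[.9828,-.489,.4894],[.792,.085]),
([-.146,.92,.089,.229,1.1,-1.032],[1.1185,-.0151,.6391],[.867,.077]),
([-.111,.902,.089,.207,.961,-1.003],[1.1329,.0111,.6996],[.931,.066]),
([-.162,.285,.844,.294,.838,-1.814],[.9572,-.0017,.7701],[.932,.066])]
def fk(q,k):
    a1,d1,L2,L3,L6,a3,s4=k
    R1=Ro.from_euler('z',q[0]); A=R1*Ro.from_euler('y',q[1]); B=A*Ro.from_euler('y',q[2])
    C=B*Ro.from_euler('z',s4*q[3])*Ro.from_euler('y',q[4])
    w=R1.apply([a1,0,d1])+A.apply([0,0,L2])+B.apply([a3,0,L3])
    return w+C.apply([0,0,L6]),w,C
def fit():
    best=None
    for s in (1,-1):
        f=lambda k:np.concatenate([np.r_[fk(q,[*k,s])[0]-p,.3*(fk(q,[*k,s])[2].apply([0,0,1])[:2]-z)] for q,p,z in D])
        r=least_squares(f,[.05,.4,.4,.4,.25,0])
        if best is None or r.cost<best[0]: best=(r.cost,[*r.x,s],abs(r.fun).max())
    return best
K=fit()[1]
E
python3 - <<'E'
from kin import *
b=fit();print(b[0],b[2],np.round(b[1],4))
E
```

```text
0.02036899909864762 0.07309251421815094 [ 0.0088  0.273   0.4246  0.5312  0.4266 -0.0528  1.    ]
```

```bash
python3 - <<'E'
s=open('kin.py').read()
i=s.index('def fk'); s=s[:i]+'''def fk(q,k,s=(1,1),ax='yyzy'):
    R1=Ro.from_euler('z',q[0]); A=R1*Ro.from_euler('y',q[1]); B=A*Ro.from_euler('y',q[2])
    E4=B*Ro.from_euler(ax[2],s[0]*q[3]); C=E4*Ro.from_euler(ax[3],s[1]*q[4])
    w=R1.apply([k[0],k[1],k[2]])+A.apply([k[3],0,k[4]])+B.apply([k[5],0,k[6]])+E4.apply([0,k[8],0])
    return w+C.apply([0,0,k[7]]),w,C
def fit():
    best=None
    for s in [(1,1),(-1,1)]:
      for ax in ['yyzy','yyxy','yyyx']:
        f=lambda k:np.concatenate([np.r_[fk(q,k,s,ax)[0]-p,.3*(fk(q,k,s,ax)[2].apply([0,0,1])[:2]-z)] for q,p,z in D])
        r=least_squares(f,[.05,.07,.4,0,.4,0,.4,.25,0])
        if best is None or r.cost<best[0]: best=(r.cost,r.x,s,ax,abs(r.fun).max(),r.fun)
    return best
'''
open('kin.py','w').write(s)
from kin import *
b=fit();print(b[0],b[4],np.round(b[1],4),b[2:4]); print(b[5].reshape(-1,5).round(3))
E
```

```text
9.337174316468066e-07 0.000633919380098269 [ 8.000e-04  7.830e-02  3.118e-01 -1.000e-04  4.112e-01  5.300e-02
  5.471e-01  3.425e-01  3.000e-04] ((1, 1), 'yyzy')
[[-0.     0.     0.     0.     0.   ]
 [-0.     0.    -0.     0.     0.   ]
 [ 0.    -0.001 -0.     0.     0.   ]
 [ 0.     0.    -0.     0.     0.   ]
 [ 0.     0.     0.     0.     0.   ]
 [-0.    -0.    -0.    -0.     0.   ]
 [ 0.     0.    -0.    -0.     0.   ]
 [-0.    -0.     0.     0.    -0.   ]
 [-0.    -0.     0.    -0.    -0.   ]]
```

```bash
cat >> kin.py <<'E'
_b=fit(); KK=_b[1]
def setup():
    from cell import env
    s=env.state(); q=s['joint_pos']; C=fk(q,KK)[2]; R=Ro.from_matrix(np.array(s['orientation']))
    M=(Ro.from_euler('z',q[5]).inv()*C.inv()*R)
    return s,R,M
LO=np.array([-2.98,-.91,.09,-1.24,.2,-2.68]);HI=np.array([2.98,2.08,2.57,4.39,2.65,2.68])
def ik(p,R,M,q0):
    f=lambda q:np.r_[fk(q,KK)[0]-p,.2*((fk(q,KK)[2]*Ro.from_euler('z',q[5])*M).inv()*R).as_rotvec()]
    r=least_squares(f,np.clip(q0,LO+.01,HI-.01),bounds=(LO,HI)); return r.x,abs(r.fun).max(),fk(r.x,KK)[1]
E
python3 - <<'E'
from kin import *
s,R,M=setup(); q=s['joint_pos']
print('M',M.as_rotvec().round(3))
R=R*Ro.from_euler('z',-.041); z=R.apply([0,0,1])
up=np.array([0,0,1.])
for n,g in [('cup',[.5765,.266,.055]),('pre',[.53,.263,.055]),('prehi',[.53,.263,.25]),('out',[.47,.258,.12]),('pour',[.565,-.12,.16]),('coast',[.477,.159,.062])]:
    q,e,w=ik(np.array(g)+.019*z,R,M,q); print(n,q.round(2),round(e,4),'wrist',w.round(3))
    if n=='pour':
        qq=q
        for sg in (1,-1):
            q2=q.copy()
            for ph in (60,90,110,130,150):
                Rp=R*Ro.from_euler('z',sg*np.radians(ph)); ax=Rp.apply(R.inv().apply(up))
                q2,e,w=ik(np.array([.565,-.12,.11])+.019*z,Rp,M,q2)
                low=-up-ax*(-up@ax); low/=np.linalg.norm(low)
                print(sg,ph,q2.round(2),round(e,4),'tilt',np.degrees(np.arccos(ax[2])).round(0),'mouth rel',(.03*ax).round(3),'lowlip rel',(.03*ax+.033*low).round(3),'bottom',(-.055*ax).round(3))
E
```

```text
M [-0.    -0.     1.571]
cup [ 0.41  0.13  2.18 -1.24  0.22 -0.1 ] 0.084 wrist [0.357 0.24  0.313]
pre [ 0.45  0.03  2.28 -1.24  0.25 -0.07] 0.0847 wrist [0.309 0.237 0.317]
prehi [ 0.5  -0.37  2.37 -1.24  0.35 -0.14] 0.0294 wrist [0.249 0.225 0.42 ]
out [ 0.51 -0.31  2.49 -1.24  0.29 -0.08] 0.0612 wrist [0.218 0.211 0.348]
pour [-0.18 -0.29  2.43 -1.24  0.2  -0.44] 0.0795 wrist [0.326 0.02  0.369]
1 60 [-0.74 -0.05  2.44  1.69  0.72 -2.68] 0.0233 tilt 56.0 mouth rel [-0.003 -0.025  0.017] lowlip rel [-0.006 -0.043 -0.01 ] bottom [ 0.006  0.045 -0.031]
1 90 [-0.76  0.12  2.48  2.04  0.88 -2.62] 0.0 tilt 83.0 mouth rel [-0.008 -0.029  0.004] lowlip rel [-0.009 -0.033 -0.029] bottom [ 0.015  0.053 -0.007]
1 110 [-0.76  0.12  2.48  2.04  0.88 -2.27] 0.0 tilt 100.0 mouth rel [-0.012 -0.027 -0.005] lowlip rel [-0.009 -0.022 -0.038] bottom [0.021 0.05  0.009]
1 130 [-0.76  0.12  2.48  2.04  0.88 -1.92] 0.0 tilt 116.0 mouth rel [-0.015 -0.023 -0.013] lowlip rel [-0.007 -0.011 -0.043] bottom [0.027 0.041 0.024]
1 150 [-0.76  0.12  2.48  2.04  0.88 -1.58] 0.0 tilt 129.0 mouth rel [-0.018 -0.0
[... 244 characters left out ...]
0.17  2.39 -1.24  0.2  -2.01] 0.0776 tilt 83.0 mouth rel [-0.012  0.027  0.004] lowlip rel [-0.014  0.031 -0.029] bottom [ 0.022 -0.05  -0.007]
-1 110 [-0.18 -0.17  2.39 -1.24  0.2  -2.36] 0.0969 tilt 100.0 mouth rel [-0.015  0.025 -0.005] lowlip rel [-0.012  0.02  -0.038] bottom [ 0.028 -0.046  0.009]
-1 130 [-0.18 -0.17  2.39 -1.24  0.2  -2.68] 0.1069 tilt 116.0 mouth rel [-0.018  0.02  -0.013] lowlip rel [-0.008  0.01  -0.043] bottom [ 0.033 -0.037  0.024]
-1 150 [-0.16 -0.18  2.39 -1.24  0.2  -2.68] 0.1054 tilt 129.0 mouth rel [-0.02   0.013 -0.019] lowlip rel [-0.002  0.001 -0.045] bottom [ 0.036 -0.023  0.035]
coast [ 0.29 -0.32  2.57 -1.24  0.2  -0.18] 0.0732 wrist [0.23  0.15  0.316]
```

```bash
python3 - <<'E'
from kin import *
s,R,M=setup(); q0=s['joint_pos'].copy()
R0=R*Ro.from_euler('z',-.041+np.pi); z=R0.apply([0,0,1])
g0=s['tool_pos']-.019*z
def path(q,a,b,R,n=12,v=True):
    a=np.array(a);b=np.array(b);mx=0;m5=9;me=0
    for t in np.linspace(0,1,n+1)[1:]:
        q2,e,w=ik(a+(b-a)*t+.019*z,R,M,q); mx=max(mx,abs(q2-q).max()); q=q2; m5=min(m5,q[4]);me=max(me,e)
    print(b.round(3),q.round(2),'err',round(me,4),'maxstep',round(mx,2),'min q5',round(m5,2),'wrist',w.round(3)); return q
q=q0.copy(); q[5]+=np.pi
A=[.75,-.35,.45]
q=path(q,g0,g0,R0,1)
q=path(q,g0,A,R0); 
B=[.62,-.35,.25]; q=path(q,A,B,R0)
B2=[.60,0,.25]; q=path(q,B,B2,R0,20)
C=[.53,.263,.25]; q=path(q,B2,C,R0,20); P=[.53,.263,.055]; q=path(q,C,P,R0); G=[.5765,.266,.055]; q=path(q,P,G,R0)
O=[.47,.258,.11]; q=path(q,G,O,R0); H=[.5,.1,.2]; q=path(q,O,H,R0); L=[.57,-.11,.2];q=path(q,H,L,R0,20)
qp=q
L2=[.57,-.11,.11];
for ph in (50,100,150): q=path(q,L,L2,R0*Ro.from_euler('z',np.radians(ph)),4)
q=path(qp,L,H,R0); q=path(q,H,[.477,.159,.062],R0)
E
```

```text
[ 0.939 -0.003  0.777] [-0.16  0.29  0.84  0.29  0.84  1.29] err 0.0 maxstep 0.04 min q5 0.84 wrist [ 0.638 -0.024  0.892]
[ 0.75 -0.35  0.45] [-0.83  0.12  1.64  1.25  0.88  0.06] err 0.0 maxstep 0.13 min q5 0.72 wrist [ 0.449 -0.371  0.566]
[ 0.62 -0.35  0.25] [-1.02  0.15  2.02  1.51  0.98 -0.49] err 0.0 maxstep 0.05 min q5 0.88 wrist [ 0.319 -0.371  0.366]
[0.6  0.   0.25] [-0.34 -0.38  2.49  1.93  0.41 -0.54] err 0.0 maxstep 0.06 min q5 0.41 wrist [ 0.299 -0.021  0.366]
[0.53  0.263 0.25 ] [ 0.57 -0.26  2.41  4.39  0.49 -2.59] err 0.0041 maxstep 0.32 min q5 0.2 wrist [0.228 0.241 0.365]
[0.53  0.263 0.055] [ 0.58  0.38  2.35  3.78  0.86 -1.83] err 0.0 maxstep 0.09 min q5 0.51 wrist [0.229 0.242 0.171]
[0.576 0.266 0.055] [ 0.51  0.42  2.27  3.72  0.81 -1.83] err 0.0 maxstep 0.01 min q5 0.81 wrist [0.275 0.245 0.171]
[0.47  0.258 0.11 ] [ 0.68  0.1   2.5   3.99  0.79 -2.  ] err 0.0 maxstep 0.03 min q5 0.79 wrist [0.169 0.237 0.226]
[0.5 0.1 0.2] [ 0.23 -0.42  2.57  4.35  0.28 -2.68] err 0.0266 maxstep 0.13 min q5 0.28 wrist [0.237 0.135 0.344]
[ 0.57 -0.11  0.2 ] [-0.72 -0.23  2.51  1.8   0.75 -0.66] err 0.0317 maxstep 2.66 min q5 0.2 wrist [ 0.269 -0.131  0.316]
[ 0.57 -0.11  0.11] [-0.72  0.12  2.48  2.08  0.87 -0.19] err 0.0 maxstep 0.76 min q5 0.77 wrist [ 0.269 -0.131  0.226]
[ 0.57 -0.11  0.11] [-0.72  0.12  2.48  2.08  0.87  0.68] err 0.0 maxstep 1.17 min q5 0.77 wrist [ 0.269 -0.131  0.226]
[ 0.57 -0.11  0.11] [-0.72  0.12  2.48  2.08  0.87  1.55] err 0.0 maxstep 1.17 min q5 0.77 wrist [ 0.269 -0.131  0.226]
[0.5 0.1 0.2] [ 0.17 -0.55  2.57 -1.06  0.2   2.68] err 0.0399 maxstep 1.83 min q5 0.2 wrist [0.238 0.12  0.377]
[0.477 0.159 0.062] [ 0.27 -0.34  2.57 -1.01  0.2   2.68] err 0.0766 maxstep 0.02 min q5 0.2 wrist [0.233 0.147 0.323]
```

```bash
cat > scan.py <<'E'
from kin import *
import itertools
def Rlev(h,p,fl):
    h,p=np.radians([h,p]); z=np.array([np.cos(p)*np.cos(h),np.cos(p)*np.sin(h),-np.sin(p)])
    y=np.cross([0,0,1],z);y/=np.linalg.norm(y); y*=fl; return Ro.from_matrix(np.c_[np.cross(y,z),y,z])
T=dict(cup=[.5765,.266,.055],out=[.52,.25,.11],coast=[.477,.159,.062],coasthi=[.477,.159,.12],mid=[.52,.03,.16],pour=[.565,-.11,.12],pourhi=[.565,-.11,.16])
M=Ro.from_rotvec([0,0,np.pi/2])
if __name__=='__main__':
    for h,p,fl in itertools.product([-55,-45,-35,-25,-15,0,15,30],[20,27],[1,-1]):
        R=Rlev(h,p,fl); z=R.apply([0,0,1])
        for s4 in (-.8,.6,2.2,3.8):
            bad=''; q=np.array([.5,.4,2.2,s4,.8,0]);mg=9;qs=[]
            for n,g in T.items():
                q,e,w=ik(np.array(g)+.019*z,R,M,q)
                if e>1e-3: bad+=n+' '
                mg=min(mg,(q-LO).min(),(HI-q).min()); qs.append(q[[3,4,5]].round(2))
            roll=[HI[5]-qs[5][2],qs[5][2]-LO[5]]
            if len(bad)<11 and max(roll)>2.3: print(h,p,fl,s4,'bad:',bad,'margin',mg.round(2),'roll+-',np.round(roll,2),'cup',qs[0],'coast',qs[2],'pour',qs[5])
E
python3 scan.py
```

```text
-15 20 1 2.2 bad: out mid  margin 0.0 roll+- [0.99 4.37] cup [4.36 0.97 1.05] coast [4.21 1.01 1.22] pour [2.92 0.67 1.69]
-15 20 1 3.8 bad: out mid  margin 0.0 roll+- [0.99 4.37] cup [4.36 0.97 1.05] coast [4.21 1.01 1.22] pour [2.92 0.67 1.69]
-15 20 -1 0.6 bad: out mid  margin 0.0 roll+- [4.13 1.23] cup [ 4.36  0.97 -2.1 ] coast [ 4.21  1.01 -1.93] pour [ 2.92  0.67 -1.45]
-15 20 -1 2.2 bad: out mid  margin 0.0 roll+- [4.13 1.23] cup [ 4.36  0.97 -2.1 ] coast [ 4.21  1.01 -1.93] pour [ 2.92  0.67 -1.45]
-15 20 -1 3.8 bad: out mid  margin 0.0 roll+- [4.13 1.23] cup [ 4.36  0.97 -2.1 ] coast [ 4.21  1.01 -1.93] pour [ 2.92  0.67 -1.45]
```

```bash
cat > scan2.py <<'E'
from scan import *
T=dict(pre=[.53,.268,.06],cup=[.5765,.266,.055],coast=[.477,.159,.062],pour=[.575,-.10,.12],ph=[.575,-.1,.15],)
W=dict(o1=[.53,.262,.06],o2=[.5,.25,.08],o3=[.49,.2,.1],o4=[.5,.1,.12],o5=[.53,.03,.13],o6=[.55,-.05,.14],c2=[.477,.159,.1])
for h,p in itertools.product([-22,-19,-16,-13,-10,-7],[12,15,18,21,24]):
    R=Rlev(h,p,-1); z=R.apply([0,0,1])
    q=np.array([.5,.4,2.2,3.8,.8,0]);o=[];mg=9;e4={}
    for n,g in {**T,**W}.items():
        q,e,w=ik(np.array(g)+.019*z,R,M,q)
        if e>1e-3: o.append(f'{n}{e:.3f}')
        if n in T: mg=min(mg,(q-LO).min(),(HI-q).min())
        e4[n]=q[3:].round(2)
    if len([n for n in o if n[:2] in('cu','co','po','pr')])<2: print(h,p,mg.round(2),o,e4['cup'],e4['coast'],e4['pour'])
E
python3 scan2.py
```

```text
-19 12 0.0 ['pre0.005', 'o10.003', 'o20.007'] [ 4.37  1.17 -2.02] [ 4.27  1.23 -1.83] [ 3.21  0.96 -1.6 ]
-19 15 0.0 ['pre0.008', 'o10.006', 'o20.010', 'o30.002'] [ 4.39  1.11 -2.05] [ 4.29  1.16 -1.88] [ 3.21  0.85 -1.6 ]
-16 12 0.03 ['o60.003'] [ 4.29  1.15 -1.99] [ 4.18  1.22 -1.8 ] [ 3.07  0.96 -1.54]
-16 15 0.0 ['o20.002', 'o60.005'] [ 4.32  1.09 -2.03] [ 4.2   1.14 -1.85] [ 3.07  0.85 -1.54]
-16 18 0.0 ['pre0.003', 'o10.002', 'o20.005', 'o60.005'] [ 4.36  1.02 -2.07] [ 4.22  1.07 -1.9 ] [ 3.06  0.74 -1.53]
-16 21 0.0 ['pre0.006', 'o10.005', 'o20.009', 'o30.002', 'o60.005'] [ 4.39  0.96 -2.12] [ 4.26  0.99 -1.96] [ 3.05  0.63 -1.52]
-13 12 0.02 ['o50.003', 'o60.007'] [ 4.21  1.13 -1.95] [ 4.08  1.22 -1.77] [ 2.93  0.97 -1.49]
-13 15 0.02 ['o50.005', 'o60.009'] [ 4.24  1.06 -1.99] [ 4.1   1.13 -1.81] [ 2.92  0.86 -1.47]
-13 18 0.02 ['o50.006', 'o60.010'] [ 4.27  1.   -2.04] [ 4.13  1.05 -1.86] [ 2.9   0.75 -1.45]
-13 21 0.01 ['o20.002', 'o50.006', 'o60.009'] [ 4.31  0.93 -2.09] [ 4.16  0.97 -1.92] [ 2.88  0.64 -1.42]
-13 24 0.0 ['pre0.003', 'o10.002', 'o20.005', 'o50.005', 'o60.0
[... 408 characters left out ...]
o60.013'] [ 4.23  0.91 -2.05] [ 4.05  0.95 -1.88] [ 2.71  0.66 -1.32]
-10 24 0.04 ['o40.005', 'o50.009', 'o60.009'] [ 4.27  0.84 -2.11] [ 4.09  0.86 -1.95] [ 2.66  0.55 -1.26]
-7 12 0.02 ['o40.005', 'o50.009', 'o60.012'] [ 4.03  1.1  -1.88] [ 3.87  1.21 -1.7 ] [ 2.67  1.   -1.39]
-7 15 0.02 ['o40.008', 'o50.012', 'o60.017'] [ 4.06  1.03 -1.92] [ 3.89  1.12 -1.74] [ 2.64  0.89 -1.35]
-7 18 0.02 ['o40.010', 'o50.014', 'o60.019'] [ 4.09  0.95 -1.96] [ 3.9   1.03 -1.79] [ 2.6   0.79 -1.3 ]
-7 21 0.03 ['o40.011', 'o50.014', 'o60.016'] [ 4.13  0.88 -2.01] [ 3.93  0.93 -1.84] [ 2.56  0.69 -1.24]
-7 24 0.04 ['o40.010', 'o50.013', 'o60.011'] [ 4.18  0.81 -2.07] [ 3.97  0.84 -1.91] [ 2.49  0.59 -1.17]
```

drive_tool(
  motion="2.6 -3.8 -0.5 0 0; 2.6 -3.8 -0.5 0 0; 2.6 -3.8 -0.5 0 0; 2.6 -3.8 -0.5 0 0; 2.6 -3.8 -0.5 0 0",
)

```text
clock: 11.1
tool_pos: [0.8983, -0.1914, 0.6478]
orientation: [[-0.36, -0.054, 0.931], [0.021, 0.998, 0.066], [-0.933, 0.043, -0.358]]
contact_force: [0.8, 1.1, 0.1]
width: 0.996
```

drive_tool(
  motion="2.6 -3.8 -0.5 0 0; 2.6 -3.8 -0.5 0 0; 2.6 -3.8 -0.5 0 0; 2.6 -3.8 -0.5 0 0; 2.6 -3.8 -0.5 0 0",
)

```text
clock: 11.6
tool_pos: [0.8468, -0.3767, 0.5402]
orientation: [[-0.396, -0.031, 0.918], [0.047, 0.997, 0.054], [-0.917, 0.064, -0.393]]
contact_force: [0.9, 0.2, 0.0]
width: 0.998
```

drive_tool(
  motion="2.6 -3.8 -0.5 0 0; 2.6 -3.8 -0.5 0 0; 2.6 -3.8 -0.5 0 0; 2.6 -3.8 -0.5 0 0; 2.6 -3.8 -0.5 0 0",
)

```text
clock: 12.1
tool_pos: [0.8036, -0.5563, 0.4667]
orientation: [[-0.478, 0.023, 0.878], [0.113, 0.993, 0.035], [-0.871, 0.116, -0.477]]
contact_force: [0.4, 0.1, 0.3]
width: 0.997
```

drive_tool(
  motion="2.6 -3.8 -0.5 0 0; 2.6 -3.8 -0.5 0 0; 2.6 -3.8 -0.5 0 0; 2.6 -3.8 -0.5 0 0; 2.6 -3.8 -0.5 0 0",
)

```text
clock: 12.6
tool_pos: [0.7364, -0.7414, 0.3708]
orientation: [[-0.524, 0.051, 0.85], [0.162, 0.986, 0.04], [-0.836, 0.159, -0.525]]
contact_force: [0.9, -0.8, 0.3]
width: 0.998
```

```bash
cat >> h.py <<'E'
def hp():
    s,R=show(); z=R[:,2]; print('heading',np.degrees(np.arctan2(z[1],z[0])).round(1),'pitch',np.degrees(np.arcsin(z[2])).round(1),'up in tool',(R.T@[0,0,1]).round(3)); return s,R
E
python3 -c "
from h import *
s,R=hp(); print((R.T@[.64,-.77,-.05]).round(2))"
```

```text
12.6 q [-1.128  0.903  0.601  0.964  1.275 -2.68 ] p [ 0.7364 -0.7414  0.3708] grasp [ 0.7202 -0.7422  0.3808] R [[-0.524, 0.051, 0.85], [0.162, 0.986, 0.04], [-0.836, 0.159, -0.525]] w 0.9980451595075133 F [ 0.9 -0.8  0.3]
heading 2.7 pitch -31.7 up in tool [-0.836  0.159 -0.525]
[-0.42 -0.73  0.54]
```

drive_tool(
  motion="0 0 0 0.148 0; 0 0 0 0.148 0; 0 0 0 0.148 0; 0 0 0 0.148 0; 0 0 0 0.148 0",
)

```text
clock: 13.1
tool_pos: [0.7368, -0.7403, 0.3705]
orientation: [[-0.35, 0.394, 0.85], [0.789, 0.614, 0.041], [-0.506, 0.685, -0.525]]
contact_force: [0.9, 0.4, -0.7]
width: 1.0
```

drive_tool(
  motion="0 0 0 0.148 0; 0 0 0 0.148 0; 0 0 0 0.148 0; 0 0 0 0.148 0; 0 0 0 0.148 0",
)

```text
clock: 13.6
tool_pos: [0.7368, -0.7402, 0.3705]
orientation: [[0.007, 0.527, 0.85], [0.996, -0.079, 0.041], [0.088, 0.846, -0.525]]
contact_force: [0.1, 0.9, 0.2]
width: 0.996
```

drive_tool(
  motion="0 0 0 0.148 0; 0 0 0 0.148 0; 0 0 0 0.148 0; 0 0 0 0.148 0; 0 0 0 0.148 0",
)

```text
clock: 14.1
tool_pos: [0.7368, -0.7403, 0.3706]
orientation: [[0.36, 0.384, 0.85], [0.683, -0.73, 0.041], [0.636, 0.566, -0.525]]
contact_force: [0.7, 0.1, -0.5]
width: 1.004
```

drive_tool(
  motion="0 0 0 0.148 0; 0 0 0 0.148 0; 0 0 0 0.148 0; 0 0 0 0.148 0; 0 0 0 0.148 0",
)

```text
clock: 14.6
tool_pos: [0.7369, -0.7402, 0.3705]
orientation: [[0.525, 0.041, 0.85], [0.012, -0.999, 0.041], [0.851, -0.011, -0.525]]
contact_force: [-1.4, 0.6, -0.4]
width: 0.997
```

```bash
python3 -c "
from h import *
s,R=hp(); print((R.T@[.64,-.77,-.05]).round(2),(R.T@[.6,-.75,.28]).round(2))"
```

```text
14.6 q [-1.127  0.9    0.605  0.964  1.273  0.286] p [ 0.7369 -0.7402  0.3705] grasp [ 0.7207 -0.741   0.3805] R [[0.525, 0.041, 0.85], [0.012, -0.999, 0.041], [0.851, -0.011, -0.525]] w 0.997443224130238 F [-1.4  0.6 -0.4]
heading 2.7 pitch -31.7 up in tool [ 0.851 -0.011 -0.525]
[0.28 0.8  0.54] [0.54 0.77 0.33]
```

drive_tool(
  motion="3.3 3.6 1 0 0; 3.3 3.6 1 0 0; 3.3 3.6 1 0 0; 3.3 3.6 1 0 0; 3.3 3.6 1 0 0",
)

```text
clock: 15.1
tool_pos: [0.7885, -0.7936, 0.432]
orientation: [[0.477, -0.034, 0.878], [0.015, -0.999, -0.046], [0.879, 0.035, -0.476]]
contact_force: [0.2, -0.3, 0.1]
width: 0.998
```

drive_tool(
  motion="3.3 3.6 1 0 0; 3.3 3.6 1 0 0; 3.3 3.6 1 0 0; 3.3 3.6 1 0 0; 3.3 3.6 1 0 0",
)

```text
clock: 15.6
tool_pos: [0.7936, -0.8216, 0.5123]
orientation: [[0.398, -0.153, 0.905], [0.029, -0.983, -0.179], [0.917, 0.097, -0.387]]
contact_force: [-0.6, 0.3, 1.0]
width: 0.997
```

```bash
python3 -c "
from h import *
s,R=hp(); print((R.T@[.64,-.77,-.05]).round(2),(R.T@[.55,-.7,.46]).round(2))"
```

```text
15.6 q [-1.092  1.109  0.089  0.901  1.164  0.551] p [ 0.7936 -0.8216  0.5123] grasp [ 0.7764 -0.8182  0.5196] R [[0.398, -0.153, 0.905], [0.029, -0.983, -0.179], [0.917, 0.097, -0.387]] w 0.9973887617952532 F [-0.6  0.3  1. ]
heading -11.2 pitch -22.8 up in tool [ 0.917  0.097 -0.387]
[0.19 0.65 0.74] [0.62 0.65 0.44]
```

```bash
cat > plan.py <<'E'
from kin import *
def path(q,a,b,R,M,n=12):
    z=R.apply([0,0,1]); a=np.array(a,float);b=np.array(b,float);mx=0;m5=9;me=0;qs=[]
    for t in np.linspace(0,1,n+1)[1:]:
        q2,e,w=ik(a+(b-a)*t+.019*z,R,M,q); mx=max(mx,abs(q2-q).max()); q=q2; m5=min(m5,q[4]);me=max(me,e); qs.append(q)
    mg=np.minimum(np.array(qs)-LO,HI-np.array(qs)).min(0)
    print(b.round(3),q.round(2),'err',round(me,4),'step/row',round(mx,2),'margins',mg.round(2),'wrist',w.round(3),'d cm',(100*R.inv().apply(b-a)).round(1)); return q
E
python3 - <<'E'
from plan import *
s,R,M=setup(); q=s['joint_pos'].copy(); R=R*Ro.from_euler('z',.105); z=R.apply([0,0,1]); q[5]+=.105
g=s['tool_pos']-.019*z
pts=[g,[.68,-.45,.30],[.63,-.2,.2],[.63,.0,.17],[.55,.1,.17],[.535,.2,.15],[.53,.27,.1],[.53,.27,.055],[.5765,.266,.055],[.5765,.266,.061],[.51,.25,.07],[.51,.2,.11],[.53,.1,.12],[.575,.02,.15],[.58,-.10,.15],[.58,-.10,.11]]
for a,b in zip(pts,pts[1:]): q=path(q,a,b,R,M,max(2,int(np.linalg.norm(np.subtract(b,a))/.05)+1))
print('back')
pb=[[.58,-.1,.15],[.575,.02,.15],[.53,.1,.12],[.477,.159,.1],[.477,.159,.062],[.43,.168,.062],[.43,.168,.15]]
for a,b in zip(pb,pb[1:]): q=path(q,a,b,R,M,max(2,int(np.linalg.norm(np.subtract(b,a))/.05)+1))
E
```

```text
[ 0.68 -0.45  0.3 ] [-0.93  0.19  1.84  1.5   0.67 -0.25] err 0.0 step/row 0.47 margins [1.9  1.1  0.47 2.22 0.47 2.21] wrist [ 0.387 -0.392  0.425] d cm [-26.7 -34.3  -6.8]
[ 0.63 -0.2   0.2 ] [-0.61 -0.06  2.34  2.17  0.47 -0.83] err 0.0 step/row 0.17 margins [2.08 0.85 0.23 2.22 0.27 1.85] wrist [ 0.337 -0.142  0.325] d cm [-13.  -23.6  -5.1]
[0.63 0.   0.17] [-0.06 -0.03  2.4   3.46  0.41 -1.81] err 0.0 step/row 0.3 margins [2.46 0.83 0.16 0.93 0.17 0.87] wrist [0.337 0.058 0.295] d cm [ -4.3 -19.6  -2.4]
[0.55 0.1  0.17] [ 0.29 -0.15  2.5   4.1   0.55 -2.25] err 0.0 step/row 0.22 margins [2.69 0.76 0.07 0.29 0.24 0.43] wrist [0.257 0.158 0.295] d cm [-3.8 -8.3 -9. ]
[0.535 0.2   0.15 ] [ 0.59  0.06  2.36  4.37  0.77 -2.31] err 0.0 step/row 0.11 margins [2.39 0.83 0.11 0.02 0.43 0.37] wrist [0.242 0.258 0.275] d cm [-3.2 -9.5 -2.4]
[0.53 0.27 0.1 ] [ 0.74  0.31  2.23  4.39  0.89 -2.18] err 0.0028 step/row 0.13 margins [2.24 1.1  0.27 0.   0.64 0.43] wrist [0.236 0.323 0.222] d cm [-5.3 -6.8  0.2]
[0.53  0.27  0.055] [ 0.75  0.44  2.19  4.35  0.93 -2.09] err 0.0 step/row 0.07 marg
[... 1731 characters left out ...]
45] d cm [-5.1 -7.  -4.3]
[0.477 0.159 0.1  ] [ 0.59  0.09  2.51  4.21  0.84 -2.08] err 0.0 step/row 0.14 margins [2.39 0.95 0.05 0.18 0.56 0.6 ] wrist [0.184 0.217 0.225] d cm [-4.3 -4.8 -5.1]
[0.477 0.159 0.062] [ 0.59  0.25  2.48  4.11  0.91 -1.94] err 0.0 step/row 0.08 margins [2.39 1.08 0.07 0.23 0.67 0.67] wrist [0.184 0.217 0.187] d cm [-3.5 -0.   1.5]
[0.43  0.168 0.062] [ 0.72  0.22  2.52  4.25  0.96 -1.95] err 0.0 step/row 0.07 margins [2.26 1.13 0.05 0.14 0.73 0.73] wrist [0.137 0.226 0.187] d cm [-1.9  0.  -4.4]
[0.43  0.168 0.15 ] [ 0.73 -0.07  2.57  4.39  0.92 -2.22] err 0.0111 step/row 0.21 margins [2.25 0.84 0.   0.   0.7  0.46] wrist [0.138 0.23  0.252] d cm [ 8.1  0.  -3.4]
```

```bash
cat > go.py <<'E'
from plan import *
import sys
E
python3 - <<'E'
from plan import *
s,R,M=setup(); q=s['joint_pos'].copy(); R=R*Ro.from_euler('z',.105); z=R.apply([0,0,1]); q[5]+=.105
g=s['tool_pos']-.019*z
pts=[g,[.68,-.45,.30],[.63,-.2,.2],[.58,-.1,.14],[.562,.01,.12],[.535,.05,.1],[.515,.1,.09],[.51,.2,.09],[.51,.26,.06]]
for a,b in zip(pts,pts[1:]):
    n=max(2,int(np.linalg.norm(np.subtract(b,a))/.045)+1);print(n,end=' '); q=path(q,a,b,R,M,n)
E
```

```text
10 [ 0.68 -0.45  0.3 ] [-0.93  0.19  1.84  1.5   0.67 -0.25] err 0.0 step/row 0.44 margins [1.9  1.1  0.44 2.22 0.47 2.19] wrist [ 0.387 -0.392  0.425] d cm [-26.7 -34.3  -6.8]
7 [ 0.63 -0.2   0.2 ] [-0.61 -0.06  2.34  2.17  0.47 -0.83] err 0.0 step/row 0.15 margins [2.08 0.85 0.23 2.22 0.27 1.85] wrist [ 0.337 -0.142  0.325] d cm [-13.  -23.6  -5.1]
3 [ 0.58 -0.1   0.14] [-0.42 -0.06  2.52  2.72  0.52 -1.28] err 0.0 step/row 0.2 margins [2.42 0.83 0.05 1.67 0.27 1.4 ] wrist [ 0.287 -0.042  0.265] d cm [-8.2 -8.8 -4. ]
3 [0.562 0.01  0.12 ] [-0.04 -0.01  2.54  3.41  0.57 -1.74] err 0.0 step/row 0.24 margins [2.68 0.85 0.02 0.98 0.32 0.94] wrist [0.269 0.068 0.245] d cm [ -3.3 -10.4  -2.8]
2 [0.535 0.05  0.1  ] [ 0.12  0.05  2.56  3.62  0.67 -1.83] err 0.0 step/row 0.1 margins [2.86 0.92 0.01 0.77 0.42 0.85] wrist [0.242 0.108 0.225] d cm [-3.2 -3.4 -2.4]
2 [0.515 0.1   0.09 ] [ 0.33  0.11  2.53  3.87  0.76 -1.93] err 0.0 step/row 0.13 margins [2.65 0.98 0.02 0.52 0.52 0.75] wrist [0.222 0.158 0.215] d cm [-2.1 -4.5 -2.3]
3 [0.51 0.2  0.09] [ 0.64  0.23  2.38  4.25  0.86 -2.09] err 0.0 step/row 0.15 margins [2.34 1.06 0.08 0.14 0.6  0.59] wrist [0.217 0.258 0.215] d cm [-0.9 -9.7 -2.2]
2 [0.51 0.26 0.06] [ 0.77  0.4   2.24  4.36  0.94 -2.08] err 0.0 step/row 0.09 margins [2.21 1.23 0.26 0.03 0.7  0.59] wrist [0.217 0.318 0.185] d cm [-3.2 -5.9  0.1]
```

drive_tool(
  motion="0 0 0 0.105 0; -2.7 -3.4 -0.7 0 0; -2.7 -3.4 -0.7 0 0; -2.7 -3.4 -0.7 0 0; -2.7 -3.4 -0.7 0 0",
)

```text
clock: 16.1
tool_pos: [0.767, -0.718, 0.4505]
orientation: [[0.377, -0.19, 0.907], [-0.072, -0.982, -0.176], [0.924, 0.001, -0.383]]
contact_force: [0.9, -0.7, 0.6]
width: 1.002
```

drive_tool(
  motion="-2.7 -3.4 -0.7 0 0; -2.7 -3.4 -0.7 0 0; -2.7 -3.4 -0.7 0 0; -2.7 -3.4 -0.7 0 0; -2.7 -3.4 -0.7 0 0",
)

```text
clock: 16.6
tool_pos: [0.7163, -0.5342, 0.3387]
orientation: [[0.378, -0.189, 0.907], [-0.072, -0.982, -0.174], [0.923, 0.0, -0.385]]
contact_force: [0.7, 0.1, 0.7]
width: 0.999
```

```bash
cat > go.py <<'E'
from plan import *
import sys
from h import hp
hp(); s,R,M=setup(); q=s['joint_pos'].copy(); g=s['tool_pos']-.019*R.apply([0,0,1])
pts=[g]+[list(map(float,a.split(','))) for a in sys.argv[1:]]
for a,b in zip(pts,pts[1:]):
    n=max(2,int(np.linalg.norm(np.subtract(b,a))/.045)+1);print(n,end=' '); q=path(q,a,b,R,M,n)
E
python3 go.py .68,-.45,.3 .63,-.2,.2 .58,-.1,.14
```

```text
16.6 q [-0.99   0.299  1.615  1.355  0.745 -0.087] p [ 0.7163 -0.5342  0.3387] grasp [ 0.6991 -0.5309  0.346 ] R [[0.378, -0.189, 0.907], [-0.072, -0.982, -0.174], [0.923, 0.0, -0.385]] w 0.9991185569007927 F [0.7 0.1 0.7]
heading -10.9 pitch -22.6 up in tool [ 0.923  0.    -0.385]
3 [ 0.68 -0.45  0.3 ] [-0.94  0.19  1.84  1.5   0.68 -0.26] err 0.0 step/row 0.08 margins [2.01 1.1  0.73 2.64 0.48 2.42] wrist [ 0.387 -0.394  0.424] d cm [-5.6 -7.6 -1.4]
7 [ 0.63 -0.2   0.2 ] [-0.62 -0.05  2.34  2.16  0.48 -0.82] err 0.0 step/row 0.15 margins [2.07 0.86 0.23 2.23 0.28 1.86] wrist [ 0.337 -0.144  0.324] d cm [-12.9 -23.6  -5. ]
3 [ 0.58 -0.1   0.14] [-0.42 -0.06  2.52  2.7   0.53 -1.28] err 0.0 step/row 0.19 margins [2.42 0.84 0.05 1.69 0.28 1.4 ] wrist [ 0.287 -0.044  0.264] d cm [-8.2 -8.9 -4. ]
```

Orientation is as wanted (heading −11°, pitch −22.6°, jaws level). I'll continue along the planned path.

drive_tool(
  motion="-2.8 -3.8 -0.7 0 0; -2.8 -3.8 -0.7 0 0; -1.9 -3.4 -0.7 0 0; -1.9 -3.4 -0.7 0 0; -1.9 -3.4 -0.7 0 0",
)

```text
clock: 17.1
tool_pos: [0.6753, -0.3454, 0.2482]
orientation: [[0.378, -0.189, 0.906], [-0.073, -0.982, -0.174], [0.923, -0.0, -0.385]]
contact_force: [0.2, 0.6, 1.1]
width: 1.003
```

drive_tool(
  motion="-1.9 -3.4 -0.7 0 0; -1.9 -3.4 -0.7 0 0; -1.9 -3.4 -0.7 0 0; -1.9 -3.4 -0.7 0 0; 0 0 0 0 0",
)

```text
clock: 17.6
tool_pos: [0.6449, -0.1976, 0.1847]
orientation: [[0.383, -0.185, 0.905], [-0.075, -0.983, -0.169], [0.921, -0.003, -0.39]]
contact_force: [0.4, 0.5, -0.9]
width: 1.002
```

drive_tool(
  motion="-2 -2.2 -1 0 0; -2 -2.2 -1 0 0; -2 -2.2 -1 0 0; -2 -2.2 -1 0 0; 0 0 0 0 0",
)

```text
clock: 18.1
tool_pos: [0.5949, -0.1007, 0.1273]
orientation: [[0.383, -0.186, 0.905], [-0.075, -0.983, -0.17], [0.921, -0.002, -0.39]]
contact_force: [0.2, 0.3, 0.1]
width: 0.999
```

```bash
python3 go.py .562,.01,.12 .54,.05,.1 .52,.1,.09 .51,.2,.09 .51,.26,.06 .5765,.266,.055
```

```text
18.1 q [-0.424 -0.057  2.525  2.697  0.53  -1.273] p [ 0.5949 -0.1007  0.1273] grasp [ 0.5777 -0.0975  0.1347] R [[0.383, -0.186, 0.905], [-0.075, -0.983, -0.17], [0.921, -0.002, -0.39]] w 0.99908719672097 F [0.2 0.3 0.1]
heading -10.7 pitch -23.0 up in tool [ 0.921 -0.002 -0.39 ]
3 [0.562 0.01  0.12 ] [-0.05 -0.02  2.54  3.38  0.56 -1.72] err 0.0 step/row 0.23 margins [2.67 0.85 0.02 1.01 0.32 0.96] wrist [0.269 0.065 0.246] d cm [ -2.8 -10.3  -2.7]
2 [0.54 0.05 0.1 ] [ 0.11  0.05  2.55  3.59  0.66 -1.81] err 0.0 step/row 0.11 margins [2.87 0.92 0.02 0.8  0.41 0.87] wrist [0.247 0.105 0.226] d cm [-3.  -3.5 -1.9]
2 [0.52 0.1  0.09] [ 0.31  0.11  2.53  3.84  0.75 -1.92] err 0.0 step/row 0.13 margins [2.67 0.99 0.03 0.55 0.5  0.76] wrist [0.227 0.155 0.216] d cm [-2.1 -4.5 -2.3]
3 [0.51 0.2  0.09] [ 0.63  0.22  2.38  4.24  0.85 -2.09] err 0.0 step/row 0.15 margins [2.35 1.05 0.09 0.15 0.58 0.59] wrist [0.217 0.255 0.216] d cm [-1.1 -9.6 -2.6]
2 [0.51 0.26 0.06] [ 0.76  0.39  2.25  4.35  0.93 -2.08] err 0.0 step/row 0.09 margins [2.22 1.22 0.25 0.04 0.69 0.6 ] wrist [0.217 0.315 0.186] d cm [-3.2 -5.9  0.2]
2 [0.576 0.266 0.055] [ 0.66  0.47  2.13  4.28  0.87 -2.1 ] err 0.0 step/row 0.06 margins [2.27 1.34 0.38 0.08 0.67 0.58] wrist [0.284 0.321 0.181] d cm [ 2.  -1.8  6.1]
```

drive_tool(
  motion="-0.7 -2.6 -0.7 0 0; -0.7 -2.6 -0.7 0 0; -0.7 -2.6 -0.7 0 0; -0.7 -2.6 -0.7 0 0; 0 0 0 0 0",
)

```text
clock: 18.6
tool_pos: [0.5818, 0.0088, 0.1165]
orientation: [[0.377, -0.183, 0.908], [-0.073, -0.983, -0.168], [0.923, -0.003, -0.384]]
contact_force: [-0.4, 0.4, 0.1]
width: 1.0
```

drive_tool(
  motion="-1.5 -1.8 -1 0 0; -1.5 -1.8 -1 0 0; -1.1 -2.3 -1.2 0 0; -1.1 -2.3 -1.2 0 0; 0 0 0 0 0",
)

```text
clock: 19.1
tool_pos: [0.5374, 0.1009, 0.0852]
orientation: [[0.377, -0.182, 0.908], [-0.073, -0.983, -0.167], [0.923, -0.004, -0.384]]
contact_force: [-0.2, 0.9, -0.0]
width: 0.997
```

drive_tool(
  motion="-0.3 -2.4 -0.7 0 0; -0.3 -2.4 -0.7 0 0; -0.3 -2.4 -0.7 0 0; -0.3 -2.4 -0.7 0 0; 0 0 0 0 0",
)

```text
clock: 19.6
tool_pos: [0.5276, 0.2011, 0.0871]
orientation: [[0.373, -0.184, 0.909], [-0.076, -0.983, -0.168], [0.925, -0.007, -0.381]]
contact_force: [0.5, -0.1, 0.3]
width: 0.999
```

```bash
python3 go.py .51,.26,.06 .5765,.266,.055; python3 - <<'E'
from h import *
r=grab('wrist'); cv2.imwrite('pics/wr1.png',r['pixels'])
P=pts(r); m=(r['range_z']>0)&(P[...,2]>.02)&(P[...,2]<.095)&(np.hypot(P[...,0]-.576,P[...,1]-.266)<.06)
p=P[m]; print(len(p)); 
if len(p)>50:
    from scipy.optimize import least_squares
    print(np.percentile(p,[1,50,99],axis=0).round(3).tolist())
    f=lambda q: np.hypot(p[:,0]-q[0],p[:,1]-q[1])-(.027+.006*p[:,2]/.085)
    print(least_squares(f,[.576,.266],loss='soft_l1',f_scale=.001).x)
E
```

```text
19.6 q [ 0.64   0.216  2.38   4.247  0.86  -2.089] p [0.5276 0.2011 0.0871] grasp [0.5103 0.2043 0.0944] R [[0.373, -0.184, 0.909], [-0.076, -0.983, -0.168], [0.925, -0.007, -0.381]] w 0.9993090283979481 F [ 0.5 -0.1  0.3]
heading -10.5 pitch -22.4 up in tool [ 0.925 -0.007 -0.381]
2 [0.51 0.26 0.06] [ 0.76  0.4   2.25  4.34  0.94 -2.06] err 0.0 step/row 0.1 margins [2.22 1.22 0.26 0.05 0.7  0.61] wrist [0.216 0.314 0.183] d cm [-3.6 -5.4  0.3]
2 [0.576 0.266 0.055] [ 0.66  0.48  2.14  4.26  0.88 -2.08] err 0.0 step/row 0.06 margins [2.27 1.35 0.38 0.1  0.68 0.6 ] wrist [0.282 0.32  0.178] d cm [ 2.  -1.8  6.1]
5666
[[0.534, 0.236, 0.023], [0.597, 0.271, 0.072], [0.61, 0.297, 0.089]]
[0.57718145 0.26635085]
```

View pics/wr1.png

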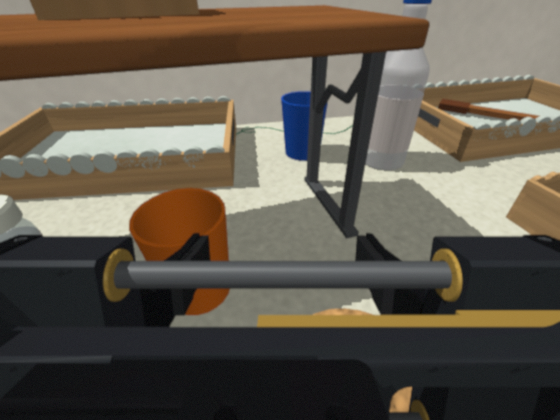

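The wrist picture shows the cup, with its rim around (180,205), left of centre behind the left finger. The fit gives the axis at (0.577, 0.266), which agrees with the earlier value. I'll retreat a little before sliding sideways so the left finger clears the rim.

```bash
python3 go.py .488,.21,.085 .493,.281,.058 .577,.2665,.054; echo; python3 go.py .488,.21,.085 .493,.281,.05 .577,.2665,.05
```

```text
19.65 q [ 0.638  0.216  2.382  4.246  0.86  -2.088] p [0.5269 0.1995 0.0865] grasp [0.5097 0.2028 0.0937] R [[0.374, -0.186, 0.909], [-0.076, -0.983, -0.169], [0.924, -0.005, -0.382]] w 1.001905031917869 F [ 0.3 -0.1 -0.2]
heading -10.6 pitch -22.5 up in tool [ 0.924 -0.005 -0.382]
2 [0.488 0.21  0.085] [ 0.7   0.24  2.39  4.29  0.9  -2.07] err 0.0 step/row 0.03 margins [2.28 1.14 0.18 0.1  0.68 0.6 ] wrist [0.194 0.265 0.209] d cm [-1.7 -0.3 -1.8]
2 [0.493 0.281 0.058] [ 0.83  0.42  2.23  4.39  0.97 -2.07] err 0.0019 step/row 0.09 margins [2.15 1.24 0.26 0.   0.74 0.61] wrist [0.198 0.332 0.18 ] d cm [-2.8 -7.1  0.3]
2 [0.577 0.266 0.054] [ 0.66  0.48  2.13  4.26  0.88 -2.08] err 0.0 step/row 0.08 margins [2.24 1.36 0.39 0.06 0.68 0.6 ] wrist [0.283 0.321 0.178] d cm [ 2.9 -0.1  8. ]

19.65 q [ 0.638  0.216  2.382  4.246  0.86  -2.088] p [0.5269 0.1995 0.0865] grasp [0.5097 0.2028 0.0937] R [[0.374, -0.186, 0.909], [-0.076, -0.983, -0.169], [0.924, -0.005, -0.382]] w 1.001905031917869 F [ 0.3 -0.1 -0.2]
heading -10.6 pitch -22.5 up in tool [ 0.924 -0.005 -0.382]
2 [0.488 0.21  0.085] [ 0.7   0.24  2.39  4.29  0.9  -2.07] err 0.0 step/row 0.03 margins [2.28 1.14 0.18 0.1  0.68 0.6 ] wrist [0.194 0.265 0.209] d cm [-1.7 -0.3 -1.8]
2 [0.493 0.281 0.05 ] [ 0.83  0.44  2.22  4.39  0.97 -2.05] err 0.0009 step/row 0.11 margins [2.15 1.25 0.26 0.   0.74 0.62] wrist [0.199 0.334 0.173] d cm [-3.6 -7.1  0.6]
2 [0.577 0.266 0.05 ] [ 0.66  0.49  2.13  4.26  0.88 -2.07] err 0.0 step/row 0.09 margins [2.24 1.37 0.39 0.07 0.68 0.61] wrist [0.283 0.321 0.174] d cm [ 3.3 -0.1  7.9]
```

drive_tool(
  motion="-0.9 -0.2 -0.9 0 0; -0.9 -0.2 -0.9 0 0; -1.3 -3.4 0.6 0 0; -1.3 -3.4 0.6 0 0; 0 0 0 0 0",
)

```text
clock: 20.15
tool_pos: [0.519, 0.2739, 0.045]
orientation: [[0.376, -0.184, 0.908], [-0.074, -0.983, -0.168], [0.924, -0.004, -0.384]]
contact_force: [0.1, -0.5, 0.6]
width: 1.0
```

```bash
python3 go.py .577,.2665,.053
```

```text
20.15 q [ 0.809  0.433  2.221  4.38   0.957 -2.067] p [0.519  0.2739 0.045 ] grasp [0.5017 0.2771 0.0523] R [[0.376, -0.184, 0.908], [-0.074, -0.983, -0.168], [0.924, -0.004, -0.384]] w 0.9996070964194858 F [ 0.1 -0.5  0.6]
heading -10.5 pitch -22.6 up in tool [ 0.924 -0.004 -0.384]
2 [0.577 0.266 0.053] [ 0.66  0.48  2.13  4.26  0.88 -2.08] err 0.0 step/row 0.08 margins [2.25 1.37 0.39 0.07 0.68 0.6 ] wrist [0.283 0.321 0.177] d cm [ 3.  -0.3  7. ]
```

drive_tool(
  motion="0.7 -0.1 1.8 0 0; 0.7 -0.1 1.8 0 0; 0.8 0 1.7 0 0; 0.8 0 1.7 0 0; 0 0 0 0 0",
)

```text
clock: 20.65
tool_pos: [0.5949, 0.2574, 0.0484]
orientation: [[0.374, -0.189, 0.908], [-0.077, -0.982, -0.173], [0.924, -0.005, -0.381]]
contact_force: [0.0, 0.8, 0.4]
width: 0.999
```

drive_tool(
  motion="0 0 0 0 0.4; 0 0 0 0 0.6; 0 0 0 0 1; 0 0 0 0 1; 0 0 0 0 1",
  force=15,
)

```text
clock: 21.15
tool_pos: [0.5915, 0.2606, 0.0465]
orientation: [[0.377, -0.184, 0.908], [-0.073, -0.983, -0.169], [0.923, -0.002, -0.384]]
contact_force: [-1.1, 0.3, 2.0]
width: 0.703
```

```bash
python3 go.py .577,.2665,.058; python3 - <<'E'
from h import *
r=grab('scene'); cv2.imwrite('pics/s2.png',cv2.resize(r['pixels'][80:260,120:340],None,fx=3,fy=3))
E
```

```text
21.15 q [ 0.662  0.471  2.144  4.26   0.877 -2.08 ] p [0.5915 0.2606 0.0465] grasp [0.5743 0.2638 0.0538] R [[0.377, -0.184, 0.908], [-0.073, -0.983, -0.169], [0.923, -0.002, -0.384]] w 0.7031197782174299 F [-1.1  0.3  2. ]
heading -10.5 pitch -22.6 up in tool [ 0.923 -0.002 -0.384]
2 [0.577 0.266 0.058] [ 0.66  0.47  2.14  4.27  0.87 -2.1 ] err 0.0 step/row 0.01 margins [2.32 1.38 0.43 0.12 0.67 0.58] wrist [0.283 0.321 0.182] d cm [ 0.5 -0.3  0. ]
```

View pics/s2.png

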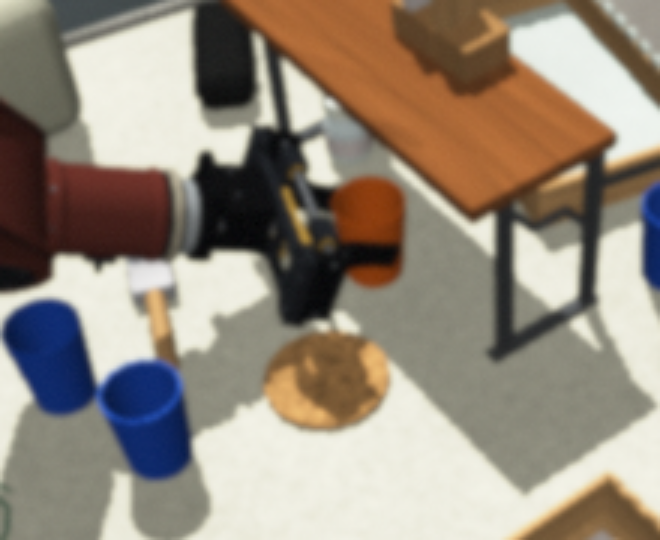

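The jaws hold the cup at 61 mm, as expected for that height, and the picture shows the cup upright with the fingers at mid height. Now I'll lift and withdraw.

drive_tool(
  motion="0.3 0 -0.1 0 1; 0.3 0 -0.1 0 1; 0.2 0 -0.1 0 1; 0 0 -0.6 0 1; -0.2 0 -1.4 0 1",
)

```text
clock: 21.7
tool_pos: [0.573, 0.2631, 0.0611]
orientation: [[0.377, -0.186, 0.907], [-0.074, -0.983, -0.171], [0.923, -0.003, -0.384]]
contact_force: [-0.2, -0.2, -0.5]
width: 0.707
```

```bash
python3 go.py .51,.258,.07 .507,.2,.09 .517,.1,.1 .542,.05,.11 .565,.01,.13 .578,-.09,.15
```

```text
21.7 q [ 0.696  0.417  2.176  4.314  0.885 -2.115] p [0.573  0.2631 0.0611] grasp [0.5558 0.2664 0.0684] R [[0.377, -0.186, 0.907], [-0.074, -0.983, -0.171], [0.923, -0.003, -0.384]] w 0.7066227977947126 F [-0.2 -0.2 -0.5]
heading -10.7 pitch -22.6 up in tool [ 0.923 -0.003 -0.384]
2 [0.51  0.258 0.07 ] [ 0.76  0.37  2.26  4.36  0.93 -2.1 ] err 0.0 step/row 0.04 margins [2.22 1.28 0.31 0.03 0.71 0.58] wrist [0.216 0.313 0.194] d cm [-1.5  1.7 -4.1]
2 [0.507 0.2   0.09 ] [ 0.64  0.22  2.39  4.24  0.86 -2.08] err 0.0 step/row 0.07 margins [2.28 1.13 0.18 0.09 0.66 0.59] wrist [0.213 0.255 0.214] d cm [ 2.2  5.7 -0.1]
3 [0.517 0.1   0.1  ] [ 0.32  0.07  2.54  3.87  0.73 -1.94] err 0.0 step/row 0.14 margins [2.44 0.98 0.03 0.26 0.53 0.64] wrist [0.223 0.155 0.224] d cm [2.  9.6 2.2]
2 [0.542 0.05  0.11 ] [ 0.11  0.01  2.55  3.6   0.64 -1.83] err 0.0 step/row 0.14 margins [2.77 0.92 0.02 0.65 0.44 0.79] wrist [0.248 0.105 0.234] d cm [2.2 4.4 2.7]
2 [0.565 0.01  0.13 ] [-0.05 -0.05  2.54  3.39  0.54 -1.73] err 0.0 step/row 0.11 margins [2.93 0.86 0.02 0.89 0.34 0.89] wrist [0.271 0.065 0.254] d cm [3.  3.5 2. ]
3 [ 0.578 -0.09   0.15 ] [-0.4  -0.11  2.53  2.71  0.49 -1.27] err 0.0 step/row 0.23 margins [2.58 0.8  0.02 1.22 0.29 1.09] wrist [ 0.284 -0.035  0.274] d cm [3.1 9.6 2.1]
```

drive_tool(
  motion="-0.5 0.6 -1.4 0 1; -0.5 0.6 -1.4 0 1; -0.5 0.5 -1.3 0 1; 1.1 2.8 0 0 1; 1.1 2.9 -0.1 0 1",
)

```text
clock: 22.2
tool_pos: [0.5223, 0.1976, 0.0827]
orientation: [[0.378, -0.182, 0.908], [-0.071, -0.983, -0.167], [0.923, -0.001, -0.385]]
contact_force: [1.3, 0.4, -1.0]
width: 0.702
```

drive_tool(
  motion="0.5 2.4 0.5 0 1; 0.5 2.4 0.6 0 1; 0.5 2.4 0.5 0 1; 0.5 2.4 0.6 0 1; 0.7 1.5 0.9 0 1",
)

```text
clock: 22.7
tool_pos: [0.5396, 0.08, 0.0948]
orientation: [[0.379, -0.184, 0.907], [-0.073, -0.983, -0.17], [0.922, -0.002, -0.386]]
contact_force: [0.8, 0.5, -1.5]
width: 0.706
```

drive_tool(
  motion="0.7 1.5 0.9 0 1; 0.8 1.4 0.9 0 1; 1.5 1.7 1 0 1; 1.5 1.8 1 0 1; 0 0 0 0 1",
)

```text
clock: 23.2
tool_pos: [0.5826, 0.0066, 0.1252]
orientation: [[0.373, -0.187, 0.909], [-0.074, -0.982, -0.172], [0.925, -0.003, -0.38]]
contact_force: [0.8, -0.2, -0.5]
width: 0.706
```

```bash
python3 go.py .578,-.09,.15; python3 - <<'E'
from h import *
r=grab('scene'); cv2.imwrite('pics/s3.png',r['pixels'][60:360,100:460])
E
```

```text
23.2 q [-0.048 -0.058  2.546  3.394  0.537 -1.733] p [0.5826 0.0066 0.1252] grasp [0.5654 0.0099 0.1325] R [[0.373, -0.187, 0.909], [-0.074, -0.982, -0.172], [0.925, -0.003, -0.38]] w 0.7062290716564972 F [ 0.8 -0.2 -0.5]
heading -10.7 pitch -22.3 up in tool [ 0.925 -0.003 -0.38 ]
3 [ 0.578 -0.09   0.15 ] [-0.4  -0.11  2.53  2.72  0.49 -1.28] err 0.0 step/row 0.23 margins [2.58 0.8  0.02 1.21 0.29 1.09] wrist [ 0.284 -0.034  0.273] d cm [2.8 9.6 2.2]
```

View pics/s3.png

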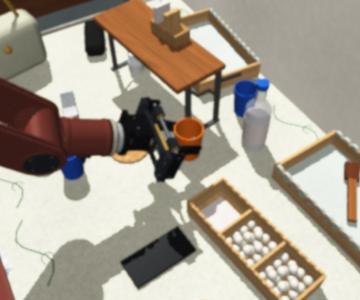

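```bash
cat > pour.py <<'E'
from plan import *
s,R,M=setup(); up=np.array([0,0,1.]); q0=s['joint_pos']
a0=R.inv().apply(up); yaw=.133
B=Ro.from_euler('z',yaw); cc=np.array([.565,-.1337,0])
def corners(x,y,z0,z1,n=15): return np.array([[i,j,k] for i in(-x,x) for j in np.linspace(-y,y,9) for k in np.linspace(z0,z1,n)])
F=np.vstack([corners(.0095,.047,-.051,.019)]); Bd=corners(.0375,.095,-.17,-.051)
def report(g,phs):
    g=np.array(g)
    for ph in phs:
        Rp=R*Ro.from_euler('z',np.radians(ph)); ax=Rp.apply(a0); low=-up-ax*(-up@ax); low/=np.linalg.norm(low)
        lip=g+.031*ax+.033*low; bot=g-.054*ax+.027*low
        fr=lambda p:(B.inv().apply(p-cc)).round(3)
        def clr(P):
            p=B.inv().apply(g+Rp.apply(P)-cc); ins=(abs(p[:,0])<.062)&(p[:,1]<.060); w=ins&~((abs(p[:,0])<.046)&(abs(p[:,1])<.045)); return p[:,2].min().round(3), p[w,2].min().round(3) if w.any() else None
        print(ph,'tilt',np.degrees(np.arccos(ax[2])).round(),'lip(box)',fr(lip),'axdir(box)',B.inv().apply(ax).round(2),'bot',fr(bot),'finger minz, over-wall',clr(F),'body',clr(Bd))
E
python3 - <<'E'
from pour import *
g=[.578,-.095,.115]
report(g,[40,60,80,90,100,110,120,135,150,165,180])
E
```

```text
40 tilt 37.0 lip(box) [-0.002 -0.004  0.12 ] axdir(box) [-0.27 -0.54  0.8 ] bot [0.023 0.046 0.056] finger minz, over-wall (np.float64(0.073), np.float64(0.1)) body (np.float64(0.051), np.float64(0.08))
60 tilt 55.0 lip(box) [-0.005 -0.001  0.106] axdir(box) [-0.42 -0.7   0.57] bot [0.033 0.061 0.062] finger minz, over-wall (np.float64(0.066), np.float64(0.092)) body (np.float64(0.041), np.float64(0.06))
80 tilt 73.0 lip(box) [-0.005  0.005  0.093] axdir(box) [-0.56 -0.77  0.29] bot [0.044 0.072 0.073] finger minz, over-wall (np.float64(0.063), np.float64(0.073)) body (np.float64(0.042), np.float64(0.097))
90 tilt 82.0 lip(box) [-0.004  0.009  0.087] axdir(box) [-0.63 -0.77  0.15] bot [0.049 0.075 0.08 ] finger minz, over-wall (np.float64(0.064), np.float64(0.064)) body (np.float64(0.047), np.float64(0.091))
100 tilt 90.0 lip(box) [-0.003  0.014  0.082] axdir(box) [-0.68 -0.73 -0.  ] bot [0.055 0.076 0.088] finger minz, over-wall (np.float64(0.063), np.float64(0.067)) body (np.float64(0.042), np.float64(0.085))
110 tilt 98.0 lip(box) [-0.001  0.019  0.078] axdir(box) [-0.72 -0.68 -0.
[... 453 characters left out ...]
r-wall (np.float64(0.071), np.float64(0.079)) body (np.float64(0.048), np.float64(0.094))
150 tilt 126.0 lip(box) [0.013 0.035 0.07 ] axdir(box) [-0.77 -0.23 -0.59] bot [0.075 0.054 0.125] finger minz, over-wall (np.float64(0.079), np.float64(0.084)) body (np.float64(0.061), np.float64(0.094))
165 tilt 133.0 lip(box) [0.018 0.037 0.07 ] axdir(box) [-0.73 -0.01 -0.68] bot [0.076 0.037 0.132] finger minz, over-wall (np.float64(0.088), np.float64(0.094)) body (np.float64(0.079), np.float64(0.101))
180 tilt 135.0 lip(box) [0.019 0.036 0.07 ] axdir(box) [-0.67  0.22 -0.71] bot [0.072 0.019 0.134] finger minz, over-wall (np.float64(0.099), np.float64(0.099)) body (np.float64(0.1), np.float64(0.1))
```

The cup is held upright with nothing spilled, and the vacant compartment is at about (225,205) in this crop. Next I'll move to the pour position.

drive_tool(
  motion="0.9 2.4 0.7 0 1; 0.9 2.4 0.7 0 1; 0.9 2.4 0.8 0 1; 0.4 2.4 0.8 0 1; 0 0 0 0 1",
)

```text
clock: 23.75
tool_pos: [0.6026, -0.0943, 0.1396]
orientation: [[0.377, -0.186, 0.907], [-0.074, -0.983, -0.171], [0.923, -0.003, -0.384]]
contact_force: [-0.6, 0.3, -1.1]
width: 0.707
```

```bash
python3 go.py .588,-.095,.145; python3 - <<'E'
from pour import *
for n in ['scene','top']:
    import pickle; from h import pts
    r=pickle.load(open(n+'.pkl','rb')); p=pts(r).reshape(-1,3); b=B.inv().apply(p-cc)
    m=(abs(b[:,1]-.051)<.004)&(abs(b[:,0])<.05)&(p[:,2]>.03)&(p[:,2]<.08); print(n,'left wall z',np.percentile(p[m,2],[50,90,100]).round(3))
report([.588,-.095,.112],[60,75,90,110,135])
E
```

```text
23.75 q [-0.393 -0.08   2.514  2.732  0.497 -1.284] p [ 0.6026 -0.0943  0.1396] grasp [ 0.5854 -0.0911  0.1469] R [[0.377, -0.186, 0.907], [-0.074, -0.983, -0.171], [0.923, -0.003, -0.384]] w 0.7066681353363875 F [-0.6  0.3 -1.1]
heading -10.7 pitch -22.6 up in tool [ 0.923 -0.003 -0.384]
2 [ 0.588 -0.095  0.145] [-0.4  -0.06  2.5   2.73  0.51 -1.28] err 0.0 step/row 0.01 margins [2.58 0.84 0.06 1.66 0.3  1.39] wrist [ 0.294 -0.04   0.269] d cm [-0.   0.3  0.4]
scene left wall z [0.046 0.052 0.055]
top left wall z [0.05  0.055 0.057]
60 tilt 55.0 lip(box) [ 0.005 -0.003  0.103] axdir(box) [-0.42 -0.7   0.57] bot [0.043 0.06  0.059] finger minz, over-wall (np.float64(0.063), np.float64(0.099)) body (np.float64(0.038), np.float64(0.038))
75 tilt 68.0 lip(box) [0.005 0.002 0.093] axdir(box) [-0.53 -0.76  0.37] bot [0.051 0.068 0.067] finger minz, over-wall (np.float64(0.061), np.float64(0.078)) body (np.float64(0.038), np.float64(0.077))
90 tilt 82.0 lip(box) [0.005 0.008 0.084] axdir(box) [-0.63 -0.77  0.15] bot [0.059 0.074 0.077] finger minz, over-wall (np.float64(0.061), np.float64(0.063)) body (np.float64(0.044), np.float64(0.066))
110 tilt 98.0 lip(box) [0.009 0.018 0.075] axdir(box) [-0.72 -0.67 -0.14] bot [0.07  0.074 0.093] finger minz, over-wall (np.float64(0.061), np.float64(0.065)) body (np.float64(0.037), np.float64(0.058))
135 tilt 117.0 lip(box) [0.017 0.029 0.069] axdir(box) [-0.78 -0.43 -0.46] bot [0.081 0.064 0.113] finger minz, over-wall (np.float64(0.068), np.float64(0.068)) body (np.float64(0.045), np.float64(0.092))
```

drive_tool(
  motion="0 0.3 0.4 0.15 1; 0 0 0 0.15 1; 0 0 0 0.15 1; 0 0 0 0.15 1; 0 0 0 0.15 1",
)

```text
clock: 24.25
tool_pos: [0.6045, -0.0942, 0.1363]
orientation: [[0.151, -0.393, 0.907], [-0.728, -0.665, -0.167], [0.669, -0.635, -0.386]]
contact_force: [0.3, 0.4, -1.5]
width: 0.704
```

drive_tool(
  motion="0 0 0 0.1 1; 0 0 0 0.1 1; 0 0 0 0.1 1; -0.3 0.7 0.3 0.08 1; -0.2 0.7 0.3 0.08 1",
)

```text
clock: 24.75
tool_pos: [0.6043, -0.0962, 0.1208]
orientation: [[-0.038, -0.418, 0.907], [-0.947, -0.276, -0.167], [0.32, -0.865, -0.385]]
contact_force: [-0.7, 0.3, -0.5]
width: 0.705
```

drive_tool(
  motion="-0.1 0.5 0.2 0.07 1; -0.1 0.5 0.2 0.06 1; -0.1 0.5 0.2 0.06 1; 0 0.4 0.2 0.06 1; 0 0 0 0.05 1",
)

```text
clock: 25.25
tool_pos: [0.603, -0.0983, 0.0986]
orientation: [[-0.16, -0.391, 0.906], [-0.986, 0.016, -0.167], [0.051, -0.92, -0.388]]
contact_force: [-1.6, -0.1, -1.0]
width: 0.704
```

```bash
python3 - <<'E'
from h import *
hp()
r=grab('scene'); cv2.imwrite('pics/s4.png',cv2.resize(r['pixels'][200:380,240:440],None,fx=3,fy=3))
E
```

```text
25.25 q [-0.408  0.082  2.491  2.782  0.625  0.152] p [ 0.603  -0.0983  0.0986] grasp [ 0.5858 -0.0951  0.106 ] R [[-0.16, -0.391, 0.906], [-0.986, 0.016, -0.167], [0.051, -0.92, -0.388]] w 0.70361243444228 F [-1.6 -0.1 -1. ]
heading -10.5 pitch -22.8 up in tool [ 0.051 -0.92  -0.388]
```

View pics/s4.png

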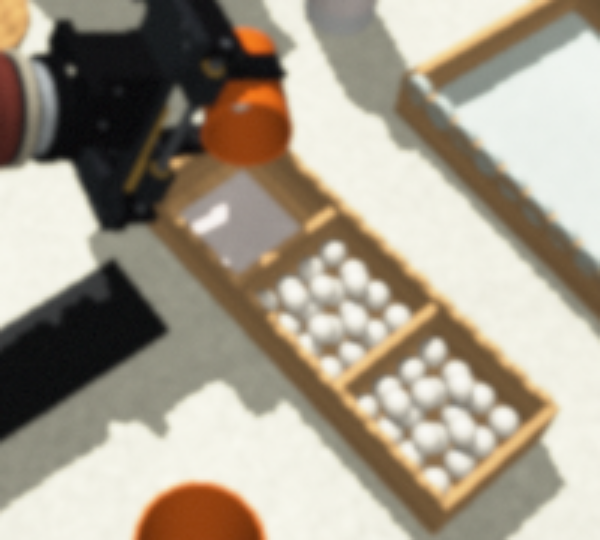

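Tilt is about 79° with the mouth over the compartment, and no ball is out yet. I'll raise slightly and tip on slowly.

drive_tool(
  motion="0 -0.4 -0.2 0.03 1; 0 0 0 0.03 1; 0 0 0 0.03 1; 0 0 0 0.03 1; 0 0 0 0.03 1",
)

```text
clock: 25.8
tool_pos: [0.6045, -0.1003, 0.1056]
orientation: [[-0.218, -0.359, 0.907], [-0.972, 0.162, -0.169], [-0.086, -0.919, -0.385]]
contact_force: [-0.2, -0.5, -1.5]
width: 0.71
```

drive_tool(
  motion="0 0 0 0.03 1; 0 0 0 0.03 1; 0 0 0 0.03 1; 0 0 0 0.03 1; 0 0 0 0.03 1",
)

```text
clock: 26.3
tool_pos: [0.6046, -0.1008, 0.1058]
orientation: [[-0.27, -0.322, 0.907], [-0.937, 0.306, -0.17], [-0.223, -0.896, -0.384]]
contact_force: [0.5, 0.0, -1.5]
width: 0.708
```

drive_tool(
  motion="0 0 0 0.03 1; 0 0 0 0.03 1; 0 0 0 0.03 1; 0 0 0 0.03 1; 0 0 0 0.03 1",
)

```text
clock: 26.8
tool_pos: [0.6047, -0.1007, 0.106]
orientation: [[-0.315, -0.278, 0.908], [-0.881, 0.443, -0.17], [-0.354, -0.853, -0.384]]
contact_force: [0.2, 0.1, 0.0]
width: 0.704
```

drive_tool(
  motion="0 0 0 0.04 1; 0 0 0 0.04 1; 0 0 0 0.04 1; 0 0 0 0.04 1; 0 0 0 0.04 1",
)

```text
clock: 27.3
tool_pos: [0.6048, -0.1007, 0.1062]
orientation: [[-0.363, -0.209, 0.908], [-0.775, 0.609, -0.17], [-0.517, -0.765, -0.384]]
contact_force: [0.1, 0.5, -1.5]
width: 0.707
```

```bash
python3 - <<'E'
from h import *
hp()
r=grab('scene'); cv2.imwrite('pics/s5.png',cv2.resize(r['pixels'][210:330,260:400],None,fx=4,fy=4))
E
```

```text
27.3 q [-0.412  0.061  2.491  2.77   0.611  0.815] p [ 0.6048 -0.1007  0.1062] grasp [ 0.5876 -0.0975  0.1135] R [[-0.363, -0.209, 0.908], [-0.775, 0.609, -0.17], [-0.517, -0.765, -0.384]] w 0.7067232201791664 F [ 0.1  0.5 -1.5]
heading -10.6 pitch -22.6 up in tool [-0.517 -0.765 -0.384]
```

View pics/s5.png

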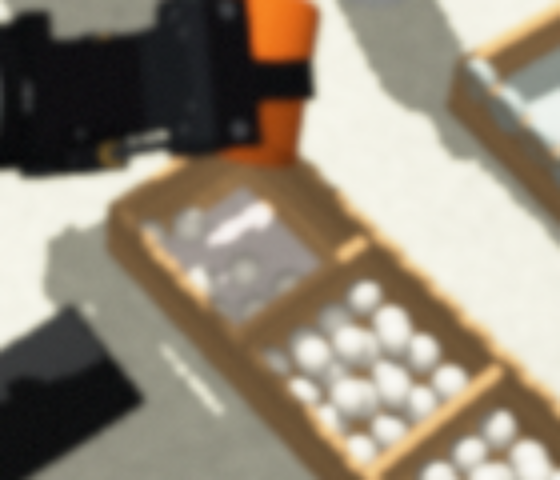

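About six grey-shaded balls lie in the compartment, around (155-290, 220-310), and none are outside. I'll tip further to empty the cup completely.

drive_tool(
  motion="0 0 0 0.06 1; 0 0 0 0.06 1; 0 0 0 0.06 1; 0 0 0 0.06 1; 0 0 0 0.06 1",
)

```text
clock: 27.85
tool_pos: [0.6048, -0.1007, 0.1061]
orientation: [[-0.409, -0.093, 0.908], [-0.561, 0.811, -0.17], [-0.72, -0.578, -0.384]]
contact_force: [0.8, 0.4, -0.3]
width: 0.705
```

drive_tool(
  motion="0 0 0 0.06 1; 0 0 0 0.06 1; 0 0 0 0.06 1; 0 0 0 0 1; 0 0 0 0 1",
)

```text
clock: 28.35
tool_pos: [0.6047, -0.1007, 0.106]
orientation: [[-0.419, -0.02, 0.908], [-0.41, 0.896, -0.17], [-0.81, -0.443, -0.384]]
contact_force: [0.3, -0.4, -0.4]
width: 0.706
```

```bash
python3 - <<'E'
from h import *
hp()
r=grab('scene');t=grab('top')
im=np.zeros((560,800,3),np.uint8)
im[:480,:400]=cv2.resize(r['pixels'][220:316,265:345],None,fx=5,fy=5,interpolation=cv2.INTER_CUBIC); im[:400,400:]=cv2.resize(t['pixels'][175:225,305:355],None,fx=8,fy=8,interpolation=cv2.INTER_CUBIC)
im=np.clip(im*1.6,0,255).astype(np.uint8); cv2.imwrite('pics/s6.png',im)
E
```

```text
28.35 q [-0.412  0.061  2.491  2.77   0.611  1.29 ] p [ 0.6047 -0.1007  0.106 ] grasp [ 0.5875 -0.0975  0.1133] R [[-0.419, -0.02, 0.908], [-0.41, 0.896, -0.17], [-0.81, -0.443, -0.384]] w 0.7062212719148006 F [ 0.3 -0.4 -0.4]
heading -10.6 pitch -22.6 up in tool [-0.81  -0.443 -0.384]
```

View pics/s6.png

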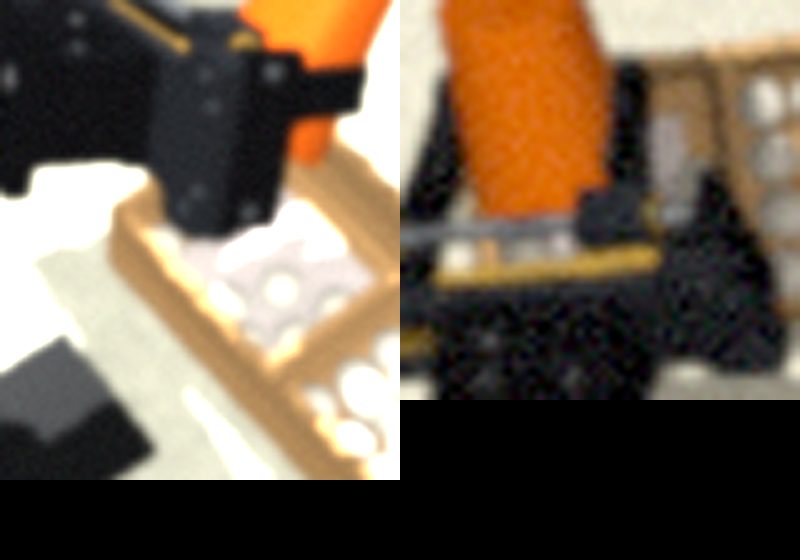

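drive_tool(
  motion="-1.6 -0.9 -0.8 0 1; -1.6 -0.9 -0.8 0 1; 0 0 0 -0.147 1; 0 0 0 -0.147 1; 0 0 0 -0.147 1",
)

```text
clock: 28.95
tool_pos: [0.604, -0.101, 0.1464]
orientation: [[-0.369, -0.199, 0.908], [-0.757, 0.631, -0.17], [-0.539, -0.75, -0.383]]
contact_force: [0.4, 0.9, -0.6]
width: 0.707
```

drive_tool(
  motion="0 0 0 -0.147 1; 0 0 0 -0.147 1; 0 0 0 -0.147 1; 0 0 0 -0.147 1; 0 0 0 -0.147 1",
)

```text
clock: 29.45
tool_pos: [0.6038, -0.101, 0.1458]
orientation: [[-0.141, -0.396, 0.908], [-0.985, -0.039, -0.17], [0.103, -0.918, -0.384]]
contact_force: [0.2, 0.2, 0.0]
width: 0.705
```

drive_tool(
  motion="0 0 0 -0.147 1; 0 0 0 -0.147 1; 0 0 0 -0.147 1; 0 0 0 -0.147 1; 0 0 0 -0.147 1",
)

```text
clock: 29.95
tool_pos: [0.6038, -0.101, 0.1458]
orientation: [[0.161, -0.388, 0.907], [-0.704, -0.689, -0.17], [0.691, -0.612, -0.384]]
contact_force: [-0.6, 0.2, -0.2]
width: 0.708
```

drive_tool(
  motion="0 0 0 -0.147 1; 0 0 0 -0.147 1; 0 0 0 -0.147 1; 0 0 0 -0.147 1; 0 0 0 -0.147 1",
)

```text
clock: 30.45
tool_pos: [0.6038, -0.101, 0.1459]
orientation: [[0.38, -0.18, 0.908], [-0.06, -0.984, -0.17], [0.923, 0.01, -0.384]]
contact_force: [0.1, -0.0, 0.4]
width: 0.71
```

```bash
python3 go.py .565,.01,.13 .54,.05,.11 .515,.1,.1 .477,.159,.085 .477,.159,.062
```

```text
30.45 q [-0.414 -0.099  2.511  2.672  0.483 -1.249] p [ 0.6038 -0.101   0.1459] grasp [ 0.5866 -0.0977  0.1532] R [[0.38, -0.18, 0.908], [-0.06, -0.984, -0.17], [0.923, 0.01, -0.384]] w 0.7100495198536975 F [ 0.1 -0.   0.4]
heading -10.6 pitch -22.6 up in tool [ 0.923  0.01  -0.384]
3 [0.565 0.01  0.13 ] [-0.05 -0.05  2.54  3.39  0.54 -1.74] err 0.0 step/row 0.24 margins [2.68 0.81 0.02 1.   0.28 0.94] wrist [0.271 0.065 0.254] d cm [ -3.6 -10.2  -2.9]
2 [0.54 0.05 0.11] [ 0.11  0.01  2.56  3.6   0.64 -1.84] err 0.0 step/row 0.11 margins [2.87 0.89 0.01 0.79 0.39 0.84] wrist [0.246 0.105 0.234] d cm [-3.  -3.5 -2.2]
2 [0.515 0.1   0.1  ] [ 0.32  0.06  2.55  3.87  0.73 -1.96] err 0.0 step/row 0.14 margins [2.66 0.94 0.01 0.52 0.48 0.72] wrist [0.221 0.155 0.224] d cm [-2.2 -4.5 -2.7]
2 [0.477 0.159 0.085] [ 0.58  0.15  2.51  4.14  0.86 -2.02] err 0.0 step/row 0.14 margins [2.4  1.01 0.04 0.25 0.6  0.66] wrist [0.183 0.214 0.209] d cm [-3.2 -5.1 -3.9]
2 [0.477 0.159 0.062] [ 0.58  0.25  2.48  4.09  0.91 -1.94] err 0.0 step/row 0.05 margins [2.4  1.11 0.08 0.28 0.69 0.7 ] wrist [0.183 0.214 0.186] d cm [-2.1 -0.   0.9]
```

Take a count picture from both cameras, then carry the cup to the coaster.

```bash
python3 - <<'E'
from h import *
r=grab('scene');t=grab('top')
im=np.zeros((560,800,3),np.uint8)
im[:480,:400]=cv2.resize(r['pixels'][234:306,285:345],(400,480),interpolation=cv2.INTER_CUBIC); im[:400,400:]=cv2.resize(t['pixels'][175:225,305:355],None,fx=8,fy=8,interpolation=cv2.INTER_CUBIC)
cv2.imwrite('pics/s7.png',np.clip(im*1.4,0,255).astype(np.uint8))
E
```

```text
(no output)
```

View pics/s7.png

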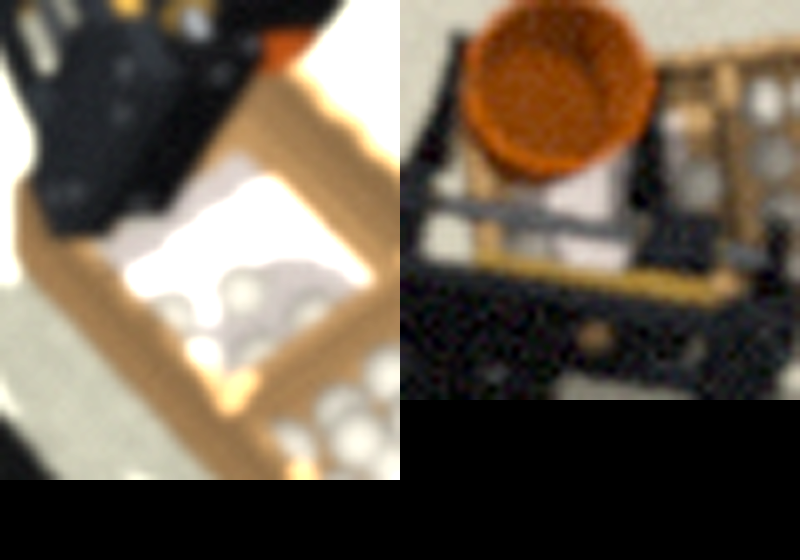

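drive_tool(
  motion="-0.9 -2.5 -0.7 -0.01 1; -0.9 -2.6 -0.7 0 1; -0.9 -2.6 -0.7 0 1; -0.9 -2.5 -0.8 0 1; 0 0 0 0 1",
)

```text
clock: 31.05
tool_pos: [0.5806, 0.0095, 0.1208]
orientation: [[0.383, -0.176, 0.907], [-0.06, -0.984, -0.166], [0.922, 0.009, -0.387]]
contact_force: [0.5, 0.7, -0.6]
width: 0.707
```

drive_tool(
  motion="-1.5 -1.8 -1.1 0.012 1; -1.5 -1.7 -1.1 0 1; -1.1 -2.3 -1.3 0 1; -1.1 -2.2 -1.4 0 1; 0 0 0 0 1",
)

```text
clock: 31.55
tool_pos: [0.5316, 0.0994, 0.0924]
orientation: [[0.379, -0.18, 0.908], [-0.07, -0.984, -0.165], [0.923, -0.001, -0.386]]
contact_force: [0.3, -0.1, -0.3]
width: 0.706
```

```bash
python3 go.py .475,.159,.085 .475,.159,.062; python3 - <<'E'
from h import *
r=grab('scene'); cv2.imwrite('pics/x.png',r['pixels'])
# balls: points above the vacant floor
from scipy.spatial.transform import Rotation as Ro
for n in ('scene','top'):
    r=grab(n); P=pts(r); B=Ro.from_euler('z',.133); b=B.inv().apply((P-[.565,-.1337,0]).reshape(-1,3)).reshape(P.shape)
    m=(abs(b[...,0])<.046)&(abs(b[...,1])<.045)&(r['range_z']>0); m2=m&(b[...,2]>.016)&(b[...,2]<.05)
    print(n,m.sum(),m2.sum())
    # xy height map
    H=np.zeros((24,24)); 
    for x,y,z in b[m]: i=int((x+.048)/.004);j=int((y+.048)/.004);H[i,j]=max(H[i,j],z*1000)
    for row in H[::-1]: print(' '.join(f'{int(v):2d}' for v in row[::-1]))
E
```

```text
31.55 q [ 0.32   0.057  2.548  3.868  0.73  -1.946] p [0.5316 0.0994 0.0924] grasp [0.5144 0.1025 0.0997] R [[0.379, -0.18, 0.908], [-0.07, -0.984, -0.165], [0.923, -0.001, -0.386]] w 0.7062917078572158 F [ 0.3 -0.1 -0.3]
heading -10.3 pitch -22.7 up in tool [ 0.923 -0.001 -0.386]
2 [0.475 0.159 0.085] [ 0.58  0.15  2.51  4.14  0.86 -2.01] err 0.0 step/row 0.14 margins [2.4  1.01 0.04 0.25 0.6  0.67] wrist [0.181 0.212 0.21 ] d cm [-3.2 -4.8 -3.9]
2 [0.475 0.159 0.062] [ 0.58  0.25  2.49  4.08  0.9  -1.92] err 0.0 step/row 0.05 margins [2.4  1.11 0.07 0.28 0.68 0.72] wrist [0.181 0.212 0.187] d cm [-2.1  0.   0.9]
scene 1033 297
52 38 45 27 51 13 51 44 51 44 44 27 55 40 40 47  7 43 28 29 33  0  0  0
 7  0  9  7  7 10  8  7  8  8  6  6  6  7 10  6  7  9 10  7  0  0  0  0
 7  9  8  7  9  7  7  9  9  9  7  7  8  8  9  8  8  9  9  8  0  0  0  0
 0  7  6  7  8  9  9  7  8  9  9  9  9  9  6  7  7  8  7  0  0  0  0  0
 9  9  0 10 11  9  9 10  7  6  9 10  8  9  7 10  8  8 11 10  0  0  0  0
 0  6  7 11  8  7  9 10  9  9 10  9  6  9  7  5 10  7 11  8  0  0  0  0
 8  8  7  8  7 12 10 10 10  8  
[... 2304 characters left out ...]
0 10  9  8  8 10  8 26 19 29 21  0  5 22 24 24 18  0
 0 17 22 27 26 20  5  8  8 11  6 10  7 11 31 16  0  8  7 20 25 24 24 20
 0  5 22 22 19  1  4 10  9  8  8 10 11 16 19  5 11  1  7 24 24 26 25  0
 0 10 22 17  3  7  9  6  3 12  5 10 24 25 22  0  0  1  7 18 24 21 23  0
 0 22 30 21 23  5 10  7  6  5  6 17 27 29 28 24  1  9  0  6 26 22 20  0
 0 22 22 33 28  0  8  9  8  7  8 26 19 24 29 22 21 23 20 20 20 11  6  0
 0 30 30 24 19 11  4  9 11  8  3 27 24 23 27 21 18 17 26 29 18  8  8  0
 0 23 34 23 21  9  4  7  7  9  7 11 14 19 20 17 22 24 28 28 23 10  6  0
 0  2 13 25 11  0  0  4  6  8  6  0 11  6  7  4 20 23 22 28  9  6  7  0
 0  0  0  0  0  0  0  0  0  0  0  0  0  0  0  0  0  0  0  0  0  0  0  0
```

The height maps from both cameras show exactly seven balls on the compartment floor. Now the placing.

drive_tool(
  motion="-0.8 -1.2 -0.9 0 1; -0.8 -1.2 -1 0 1; -0.8 -1.2 -1 0 1; -0.8 -1.2 -1 0 1; 0 0 0 0 1",
)

```text
clock: 32.2
tool_pos: [0.4943, 0.1529, 0.0787]
orientation: [[0.377, -0.183, 0.908], [-0.07, -0.983, -0.169], [0.923, 0.0, -0.384]]
contact_force: [0.5, -0.4, -0.2]
width: 0.707
```

```bash
python3 go.py .475,.159,.061; python3 - <<'E'
from h import *
from scipy.optimize import least_squares
for n in ('scene','top'):
    r=grab(n); P=pts(r); hsv=cv2.cvtColor(r['pixels'],cv2.COLOR_BGR2HSV)
    m=(np.hypot(P[...,0]-.475,P[...,1]-.159)<.055)&(P[...,2]>.035)&(P[...,2]<.135)&(hsv[...,1]>190)&(hsv[...,0]<14); p=P[m]
    f=lambda q: np.hypot(p[:,0]-q[0],p[:,1]-q[1])-(.027+.006*(p[:,2]-.03)/.085)
    s=least_squares(f,[.475,.159],loss='soft_l1',f_scale=.001); print(n,m.sum(),s.x.round(4),np.abs(s.fun).mean().round(4),p[:,2].max().round(3))
E
```

```text
32.2 q [ 0.57   0.14   2.513  4.133  0.857 -2.01 ] p [0.4943 0.1529 0.0787] grasp [0.4771 0.1561 0.086 ] R [[0.377, -0.183, 0.908], [-0.07, -0.983, -0.169], [0.923, 0.0, -0.384]] w 0.7072646725541594 F [ 0.5 -0.4 -0.2]
heading -10.6 pitch -22.6 up in tool [ 0.923  0.    -0.384]
2 [0.475 0.159 0.061] [ 0.58  0.26  2.49  4.09  0.91 -1.92] err 0.0 step/row 0.06 margins [2.4  1.11 0.07 0.28 0.69 0.72] wrist [0.181 0.214 0.185] d cm [-2.4 -0.2  0.7]
scene 628 [0.4761 0.1537] 0.0023 0.122
top 224 [0.4796 0.1498] 0.0056 0.122
```

drive_tool(
  motion="-0.6 -0.1 0.2 0 1; -0.6 -0.1 0.2 0 1; -0.5 -0.1 0.2 0 1; -0.4 0 0.1 0 1; 0 0 0 0 1",
)

```text
clock: 32.8
tool_pos: [0.4937, 0.1562, 0.0569]
orientation: [[0.376, -0.183, 0.908], [-0.069, -0.983, -0.17], [0.924, 0.001, -0.382]]
contact_force: [-0.5, 0.7, 5.6]
width: 0.703
```

drive_tool(
  motion="-0.1 0 0 0 1; -0.1 0 0.1 0 1; 0 0 0 0 1",
)

```text
clock: 33.1
tool_pos: [0.4952, 0.1572, 0.0568]
orientation: [[0.372, -0.183, 0.91], [-0.07, -0.983, -0.169], [0.925, -0.001, -0.379]]
contact_force: [-1.1, 1.7, 13.9]
width: 0.709
```

```bash
python3 go.py .476,.1595,.060; python3 -c "
from h import *
print([env.state()['contact_force'].round(2).tolist() for _ in range(2)])"
```

```text
33.1 q [ 0.583  0.25   2.483  4.089  0.911 -1.926] p [0.4952 0.1572 0.0568] grasp [0.4779 0.1604 0.064 ] R [[0.372, -0.183, 0.91], [-0.07, -0.983, -0.169], [0.925, -0.001, -0.379]] w 0.7088931475181635 F [-1.1  1.7 13.9]
heading -10.5 pitch -22.3 up in tool [ 0.925 -0.001 -0.379]
2 [0.476 0.16  0.06 ] [ 0.59  0.27  2.48  4.08  0.92 -1.91] err 0.0 step/row 0.01 margins [2.39 1.17 0.09 0.3  0.72 0.76] wrist [0.182 0.214 0.183] d cm [-0.4  0.1 -0. ]
[[-1.1, 1.74, 13.85], [-1.1, 1.74, 13.85]]
```

The cup has touched down at grasp z ≈ 0.064, with up to 14 N. I'll relax that before letting go.

drive_tool(
  motion="0.1 0 0 0 1; 0.1 0 -0.1 0 1; 0 0 0 0 1",
)

```text
clock: 33.4
tool_pos: [0.4933, 0.1563, 0.057]
orientation: [[0.377, -0.183, 0.908], [-0.069, -0.983, -0.169], [0.924, 0.001, -0.383]]
contact_force: [0.3, 0.2, 4.4]
width: 0.705
```

drive_tool(
  motion="0.05 0 0 0 1; 0 0 0 0 1",
)

```text
clock: 33.6
tool_pos: [0.4931, 0.156, 0.0569]
orientation: [[0.378, -0.183, 0.908], [-0.069, -0.983, -0.17], [0.923, 0.002, -0.384]]
contact_force: [0.7, -0.3, 3.2]
width: 0.704
```

drive_tool(
  motion="0.1 0 0 0 1; 0 0 0 0 1",
)

```text
clock: 33.8
tool_pos: [0.4931, 0.1557, 0.0574]
orientation: [[0.379, -0.183, 0.907], [-0.069, -0.983, -0.17], [0.923, 0.002, -0.385]]
contact_force: [0.1, 0.4, 0.2]
width: 0.705
```

```bash
python3 - <<'E'
from h import *
hp()
r=grab('scene'); cv2.imwrite('pics/s8.png',cv2.resize(r['pixels'][130:240,170:300],None,fx=5,fy=5,interpolation=cv2.INTER_CUBIC))
E
```

```text
33.8 q [ 0.582  0.235  2.49   4.098  0.9   -1.94 ] p [0.4931 0.1557 0.0574] grasp [0.4758 0.1589 0.0648] R [[0.379, -0.183, 0.907], [-0.069, -0.983, -0.17], [0.923, 0.002, -0.385]] w 0.7045007150826585 F [0.1 0.4 0.2]
heading -10.6 pitch -22.7 up in tool [ 0.923  0.002 -0.385]
```

View pics/s8.png

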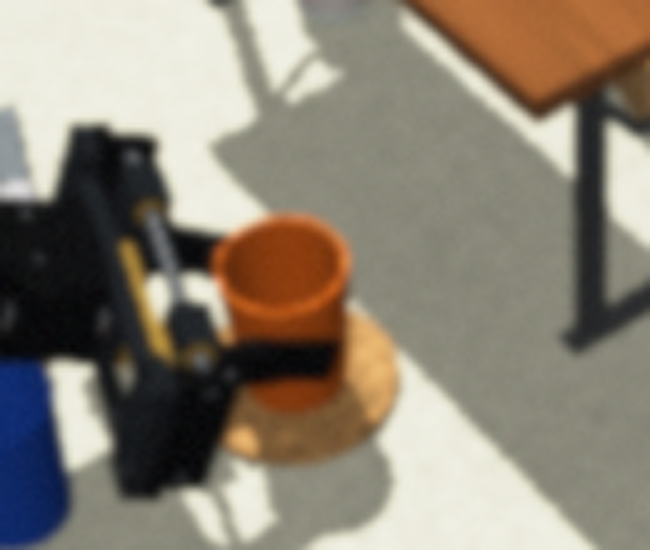

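The cup stands upright near the coaster's middle: its base is at about (290,385) in the crop, and the coaster centre at (295,380). The load is near zero, so I'll release.

drive_tool(
  motion="0 0 0 0 0.2; 0 0 0 0 0.1; 0 0 0 0 0; 0 0 0 0 0; 0 0 0 0 0",
)

```text
clock: 34.35
tool_pos: [0.4934, 0.1559, 0.0578]
orientation: [[0.378, -0.183, 0.907], [-0.069, -0.983, -0.17], [0.923, 0.002, -0.384]]
contact_force: [0.2, 1.2, 0.7]
width: 0.979
```

```bash
python3 go.py .425,.1685,.07 ; python3 go.py .415,.17,.066;  python3 go.py .41,.171,.066
```

```text
34.35 q [ 0.582  0.235  2.489  4.098  0.901 -1.94 ] p [0.4934 0.1559 0.0578] grasp [0.4761 0.1591 0.0652] R [[0.378, -0.183, 0.907], [-0.069, -0.983, -0.17], [0.923, 0.002, -0.384]] w 0.9789622326250457 F [0.2 1.2 0.7]
heading -10.6 pitch -22.6 up in tool [ 0.923  0.002 -0.384]
2 [0.425 0.168 0.07 ] [ 0.73  0.18  2.54  4.26  0.95 -1.98] err 0.0 step/row 0.08 margins [2.25 1.09 0.03 0.13 0.73 0.7 ] wrist [0.131 0.223 0.194] d cm [-1.6  0.  -5. ]
34.35 q [ 0.582  0.235  2.489  4.098  0.901 -1.94 ] p [0.4934 0.1559 0.0578] grasp [0.4761 0.1591 0.0652] R [[0.378, -0.183, 0.907], [-0.069, -0.983, -0.17], [0.923, 0.002, -0.384]] w 0.9789622326250457 F [0.2 1.2 0.7]
heading -10.6 pitch -22.6 up in tool [ 0.923  0.002 -0.384]
2 [0.415 0.17  0.066] [ 0.76  0.19  2.55  4.28  0.97 -1.96] err 0.0 step/row 0.1 margins [2.22 1.1  0.02 0.11 0.74 0.72] wrist [0.121 0.225 0.19 ] d cm [-2.3  0.1 -5.8]
34.35 q [ 0.582  0.235  2.489  4.098  0.901 -1.94 ] p [0.4934 0.1559 0.0578] grasp [0.4761 0.1591 0.0652] R [[0.378, -0.183, 0.907], [-0.069, -0.983, -0.17], [0.923, 0.002, -0.384]] w 0.9789622326250457 F [0.2 1.2 0.7]
heading -10.6 pitch -22.6 up in tool [ 0.923  0.002 -0.384]
2 [0.41  0.171 0.066] [ 0.78  0.19  2.55  4.3   0.98 -1.97] err 0.0 step/row 0.11 margins [2.2  1.1  0.02 0.09 0.74 0.71] wrist [0.116 0.226 0.19 ] d cm [-2.5  0.  -6.2]
```

A horizontal retreat would pass too close to a blue cup. The opening is wider than the rim, so I'll lift straight up instead.

```bash
python3 go.py .476,.159,.10 .478,.157,.125 .51,.14,.15 .56,.1,.2 .6,.0,.28|cut -c1-330
```

```text
34.35 q [ 0.582  0.235  2.489  4.098  0.901 -1.94 ] p [0.4934 0.1559 0.0578] grasp [0.4761 0.1591 0.0652] R [[0.378, -0.183, 0.907], [-0.069, -0.983, -0.17], [0.923, 0.002, -0.384]] w 0.9789622326250457 F [0.2 1.2 0.7]
heading -10.6 pitch -22.6 up in tool [ 0.923  0.002 -0.384]
2 [0.476 0.159 0.1  ] [ 0.58  0.08  2.52  4.18  0.84 -2.07] err 0.0 step/row 0.08 margins [2.4  0.99 0.05 0.21 0.64 0.61] wrist [0.182 0.214 0.224] d cm [ 3.2  0.  -1.3]
2 [0.478 0.157 0.125] [ 0.57 -0.02  2.54  4.25  0.79 -2.18] err 0.0 step/row 0.06 margins [2.4  0.89 0.03 0.14 0.59 0.5 ] wrist [0.184 0.212 0.249] d cm [ 2.4  0.2 -0.7]
2 [0.51 0.14 0.15] [ 0.46 -0.1   2.52  4.22  0.68 -2.25] err 0.0 step/row 0.06 margins [2.46 0.81 0.04 0.16 0.48 0.43] wrist [0.216 0.195 0.274] d cm [3.6 1.1 2.2]
2 [0.56 0.1  0.2 ] [ 0.27 -0.23  2.48  4.2   0.48 -2.39] err 0.0 step/row 0.1 margins [2.62 0.68 0.06 0.19 0.28 0.29] wrist [0.266 0.155 0.324] d cm [6.8 3.  3.3]
3 [0.6  0.   0.28] [-0.03 -0.4   2.44  4.32  0.2  -2.68] err 0.0075 step/row 0.13 margins [2.83 0.51 0.08 0.07 0.   0.  ] wrist [0.307 0.07  0.398] d cm [9.6 9.1 2.3]
```

drive_tool(
  motion="0.9 0 -0.4 0 0; 0.9 0 -0.4 0 0; 0.9 0 -0.4 0 0; 1.4 0 -0.5 0 0; 1.4 0 -0.5 0 0",
)

```text
clock: 34.85
tool_pos: [0.4939, 0.1557, 0.1172]
orientation: [[0.379, -0.183, 0.907], [-0.069, -0.983, -0.17], [0.923, 0.002, -0.385]]
contact_force: [0.1, -0.3, 0.5]
width: 1.002
```

drive_tool(
  motion="1.2 0.4 0.7 0 0; 1.2 0.4 0.7 0 0; 1.2 0.3 0.8 0 0; 0 0 0 0 0; 0 0 0 0 0",
)

```text
clock: 35.35
tool_pos: [0.5256, 0.1385, 0.1418]
orientation: [[0.378, -0.184, 0.907], [-0.07, -0.983, -0.17], [0.923, 0.001, -0.384]]
contact_force: [-0.5, 0.4, 0.4]
width: 1.003
```

```bash
python3 - <<'E'
from h import *
import pickle
from scipy.optimize import least_squares
hp()
r=grab('scene'); t=grab('top'); cv2.imwrite('pics/s9.png',r['pixels'])
for n,r in (('scene',r),('top',t)):
    P=pts(r); hsv=cv2.cvtColor(r['pixels'],cv2.COLOR_BGR2HSV)
    m=(np.hypot(P[...,0]-.476,P[...,1]-.159)<.055)&(P[...,2]>.02)&(P[...,2]<.1)&(hsv[...,1]>180)&(hsv[...,0]<14); p=P[m]
    if len(p)<30: print(n,len(p)); continue
    f=lambda q: np.hypot(p[:,0]-q[0]-q[2]*p[:,2],p[:,1]-q[1]-q[3]*p[:,2])-(.027+.006*(p[:,2]-.006)/.085)
    s=least_squares(f,[.475,.159,0,0],loss='soft_l1',f_scale=.001); print(n,m.sum(),s.x.round(4),np.abs(s.fun).mean().round(4),np.percentile(p[:,2],99).round(3))
    b=pickle.load(open(n+'.pkl','rb')); d=(cv2.absdiff(b['pixels'],r['pixels']).max(2)>60).sum(); print('diff',d)
E
```

```text
35.35 q [ 0.469 -0.097  2.522  4.223  0.69  -2.251] p [0.5256 0.1385 0.1418] grasp [0.5083 0.1417 0.1491] R [[0.378, -0.184, 0.907], [-0.07, -0.983, -0.17], [0.923, 0.001, -0.384]] w 1.003321393936979 F [-0.5  0.4  0.4]
heading -10.6 pitch -22.6 up in tool [ 0.923  0.001 -0.384]
scene 345 [ 0.475   0.16   -0.0136 -0.0018] 0.0011 0.093
diff 25648
top 83 [0.4763 0.1542 0.0081 0.0141] 0.0013 0.095
diff 18529
```

View pics/s9.png

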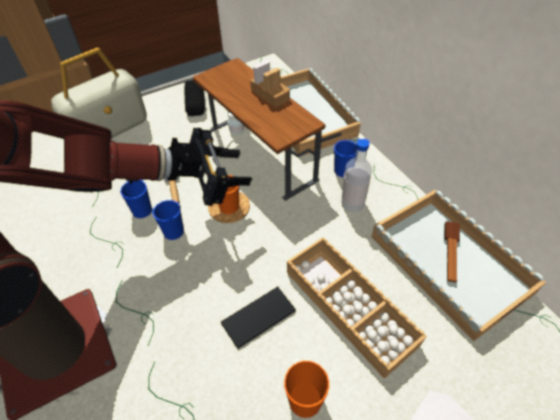

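```bash
python3 -c "
from cell import env
print(env.job_done())"
```

```text
the job is handed in; nothing more can be done
None
```

I took the cup out from under the shelf, poured the seven feet into the vacant compartment, set the empty cup on the coaster, let go and handed the job in at about 35 s. The moves cannot tilt the tool directly, so I pushed the arm against its reach limit until the fingers lay near horizontal. That let me grip the cup from the front and pour by turning about the tool's axis.

**Checks that agreed**
- **Feet:** height maps from both cameras show seven feet on the floor of the vacant compartment. The cup looked empty from above, and I saw no foot elsewhere.
- **Cup:** it stands upright on the coaster with its rim about 92 mm up. The scene camera puts it within about 2 mm of the coaster's middle.
- **Robot:** the gripper is open and clear of everything, with contact force near zero.
- **Other things:** nothing else looked moved in the last scene picture. I did not measure their positions again.

**Checks that disagreed or were less good**
- **Cup position:** the top camera, with the cup half hidden by the arm, puts it about 5 mm from the coaster's middle. The two cameras differ by up to about 4 mm in general.
- **Set-down force:** the cup met the coaster about 3 mm sooner than I expected, and the force rose briefly to 14 N. I relaxed it to nearly zero before opening the fingers.
- **Fall height:** the feet left the lip at about 75–85 mm above the table, so they fell about 60 mm. This is worked out from the tool pose, not measured.

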